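# Load the slide racks into the carrier and shut its cover

### The job

Load every slide rack standing on the bench into the slide carrier, one rack to a lane and upright: set it on the carrier's loading apron and slide it in so that its edge lifts the lane's catch, on under the rail until the rack is home and the catch has dropped behind it. When all the racks are in, swing the clear cover fully shut, and leave the dropper bottle, the beaker and the cover-slip box where they stand.

Things in the scene. Friction and masses are not known exactly. Their poses are not given: they have to be found in the camera images.
- carrier: Low metal slide carrier with four lanes, fixed to the bench. Origin: bench level, middle of the line of the lane mouths; x points into the lanes (away from the robot), y to the left across them, z up. Floor 5 mm thick, x = -81 to 149 mm, y = -113 to 113 mm. Dividers 7 mm wide, 22 mm high from x = 0 on. Outer side walls 58 mm high. End stop (rear wall) at x = 144 mm, 62 mm high.
- apron (a point): Middle of the open loading apron (the carrier's floor before the lane mouths), 45 mm before the mouths, 5 mm above the bench; axes as the carrier's. Pointed lead-in guides, 20 mm high, reach 22 mm forward from the dividers and side walls over the apron; the gap between two tips is 53 mm, narrowing to the lane's 48 mm.
- rail (a point): Middle of the underside of the fixed hold-down rail, a steel strip 14 mm wide and 5 mm thick that crosses all lanes 100 mm beyond the mouths, its underside 45 mm above the bench (a rack's top in a lane is at 39 mm), so that racks go in only by sliding from the apron; axes as the carrier's.
- lane0 (a point): Lane 0 (0 to 3 from the carrier's +y side to -y; centres at y = 82.5, 27.5, -27.5, -82.5 mm; each 48 mm wide): the point on its floor where the origin of a rack that is fully home lies, 102 mm beyond the lane mouth, 5 mm above the bench; axes as the carrier's.
- lane1 (a point): Lane 1 (0 to 3 from the carrier's +y side to -y; centres at y = 82.5, 27.5, -27.5, -82.5 mm; each 48 mm wide): the point on its floor where the origin of a rack that is fully home lies, 102 mm beyond the lane mouth, 5 mm above the bench; axes as the carrier's.
- lane2 (a point): Lane 2 (0 to 3 from the carrier's +y side to -y; centres at y = 82.5, 27.5, -27.5, -82.5 mm; each 48 mm wide): the point on its floor where the origin of a rack that is fully home lies, 102 mm beyond the lane mouth, 5 mm above the bench; axes as the carrier's.
- lane3 (a point): Lane 3 (0 to 3 from the carrier's +y side to -y; centres at y = 82.5, 27.5, -27.5, -82.5 mm; each 48 mm wide): the point on its floor where the origin of a rack that is fully home lies, 102 mm beyond the lane mouth, 5 mm above the bench; axes as the carrier's.
- tip0 (a point): Where the tip of catch 0 rests when down (does not move with it): 50 mm beyond the lane mouth, 16 mm to +y of the lane's centre line, 22 mm above the bench. Every catch covers only 11 to 21 mm to +y of its lane's line, so a finger can follow a rack in on the line or to -y of it. Its pin is on a 7 mm wide bracket over the wall at +y, -1 to 13 mm beyond the mouth, top 53 mm above the bench.
- catch0 (a joint): Gravity catch of lane 0, in rad: 0 down at rest, up to 1.0 lifted. Dark steel bar 51 x 10 x 3 mm, 35 g, free on a pin 5 mm beyond the mouth, 46 mm above the bench; at rest it slopes 28 deg down inwards. A rack sliding in lifts it about 0.35 rad with under 1 N; it drops to 0 once the rack's tail is over 56 mm beyond the mouth (60 mm when home) and bars the way out.
- catch1 (a joint): Gravity catch of lane 1, in rad: 0 down at rest, up to 1.0 lifted. Dark steel bar 51 x 10 x 3 mm, 35 g, free on a pin 5 mm beyond the mouth, 46 mm above the bench; at rest it slopes 28 deg down inwards. A rack sliding in lifts it about 0.35 rad with under 1 N; it drops to 0 once the rack's tail is over 56 mm beyond the mouth (60 mm when home) and bars the way out.
- catch2 (a joint): Gravity catch of lane 2, in rad: 0 down at rest, up to 1.0 lifted. Dark steel bar 51 x 10 x 3 mm, 35 g, free on a pin 5 mm beyond the mouth, 46 mm above the bench; at rest it slopes 28 deg down inwards. A rack sliding in lifts it about 0.35 rad with under 1 N; it drops to 0 once the rack's tail is over 56 mm beyond the mouth (60 mm when home) and bars the way out.
- catch3 (a joint): Gravity catch of lane 3, in rad: 0 down at rest, up to 1.0 lifted. Dark steel bar 51 x 10 x 3 mm, 35 g, free on a pin 5 mm beyond the mouth, 46 mm above the bench; at rest it slopes 28 deg down inwards. A rack sliding in lifts it about 0.35 rad with under 1 N; it drops to 0 once the rack's tail is over 56 mm beyond the mouth (60 mm when home) and bars the way out.
- cover (a joint): Angle of the clear cover in rad: 0 shut (level), 1.85 leaning back wide open. Its stiff hinge (0.14 N m friction, along the carrier's y) keeps it where it is left; about 2 N at the edge moves it. Clear plate 152 x 225 mm, 4 mm thick, 160 g, with a 24 mm skirt along its free edge that hangs over the lane mouths when shut and a grey finger lip (80 x 8 x 10 mm) in the middle of the skirt.
- cover_hinge (a point): Middle of the cover's hinge line, 149.5 mm beyond the lane mouths and 62 mm above the bench; it does not move.
- cover_edge (a point): Middle of the cover's free edge on its outer face: 152 mm from the hinge line; when shut it lies 64 mm above the bench and 2 mm outside the lane mouths, when open it stands high.
- rack0: Slide rack, may be absent: open grey plastic box 84 mm long (x), 42 mm wide (y), 34 mm high, about 150 g, holding eight glass slides on edge lengthwise (their white ends at +x); walls 3 mm. Origin: centre of the underside. It stands upright on the bench and fits a lane lengthwise, either end first.
- rack1: Slide rack, may be absent: open grey plastic box 84 mm long (x), 42 mm wide (y), 34 mm high, about 150 g, holding eight glass slides on edge lengthwise (their white ends at +x); walls 3 mm. Origin: centre of the underside. It stands upright on the bench and fits a lane lengthwise, either end first.
- rack2: Slide rack, may be absent: open grey plastic box 84 mm long (x), 42 mm wide (y), 34 mm high, about 150 g, holding eight glass slides on edge lengthwise (their white ends at +x); walls 3 mm. Origin: centre of the underside. It stands upright on the bench and fits a lane lengthwise, either end first.
- rack3: Slide rack, may be absent: open grey plastic box 84 mm long (x), 42 mm wide (y), 34 mm high, about 150 g, holding eight glass slides on edge lengthwise (their white ends at +x); walls 3 mm. Origin: centre of the underside. It stands upright on the bench and fits a lane lengthwise, either end first.
- dropper_bottle: Amber dropper bottle, 42 mm across, 112 mm high, origin at the centre of its underside; to be left alone.
- beaker: Small glass beaker, 60 mm across, 75 mm high, origin at the centre of its underside; to be left alone.
- coverslip_box: White box with a clear lid, 72 x 57 x 32 mm, origin at the centre of its underside; to be left alone.
There are look-alikes about, which are no part of the job. Leave any green or yellow look-alike of the rack2 alone. What is shaped like the rack3 but green is not meant.

How it is judged (in metres and radians):
On the way, in this order (a step that is already met when the one before it is completed fails the run):
1. every rack stands home in a lane of its own with the lane's catch dropped behind it (((x of rack0 in the frame of lane0 between -0.013 and 0.004 m and y of rack0 in the frame of lane0 between -0.006 and 0.006 m and z of rack0 in the frame of lane0 between -0.004 and 0.005 m and value of joint catch0 below 0.08 rad) or (x of rack0 in the frame of lane1 between -0.013 and 0.004 m and y of rack0 in the frame of lane1 between -0.006 and 0.006 m and z of rack0 in the frame of lane1 between -0.004 and 0.005 m and value of joint catch1 below 0.08 rad) or (x of rack0 in the frame of lane2 between -0.013 and 0.004 m and y of rack0 in the frame of lane2 between -0.006 and 0.006 m and z of rack0 in the frame of lane2 between -0.004 and 0.005 m and value of joint catch2 below 0.08 rad) or (x of rack0 in the frame of lane3 between -0.013 and 0.004 m and y of rack0 in the frame of lane3 between -0.006 and 0.006 m and z of rack0 in the frame of lane3 between -0.004 and 0.005 m and value of joint catch3 below 0.08 rad)) and angle between each of rack0, rack1, rack2, rack3's own z axis and vertical below 0.1 rad and ((x of rack1 in the frame of lane0 between -0.013 and 0.004 m and y of rack1 in the frame of lane0 between -0.006 and 0.006 m and z of rack1 in the frame of lane0 between -0.004 and 0.005 m and value of joint catch0 below 0.08 rad) or (x of rack1 in the frame of lane1 between -0.013 and 0.004 m and y of rack1 in the frame of lane1 between -0.006 and 0.006 m and z of rack1 in the frame of lane1 between -0.004 and 0.005 m and value of joint catch1 below 0.08 rad) or (x of rack1 in the frame of lane2 between -0.013 and 0.004 m and y of rack1 in the frame of lane2 between -0.006 and 0.006 m and z of rack1 in the frame of lane2 between -0.004 and 0.005 m and value of joint catch2 below 0.08 rad) or (x of rack1 in the frame of lane3 between -0.013 and 0.004 m and y of rack1 in the frame of lane3 between -0.006 and 0.006 m and z of rack1 in the frame of lane3 between -0.004 and 0.005 m and value of joint catch3 below 0.08 rad)) and ((x of rack2 in the frame of lane0 between -0.013 and 0.004 m and y of rack2 in the frame of lane0 between -0.006 and 0.006 m and z of rack2 in the frame of lane0 between -0.004 and 0.005 m and value of joint catch0 below 0.08 rad) or (x of rack2 in the frame of lane1 between -0.013 and 0.004 m and y of rack2 in the frame of lane1 between -0.006 and 0.006 m and z of rack2 in the frame of lane1 between -0.004 and 0.005 m and value of joint catch1 below 0.08 rad) or (x of rack2 in the frame of lane2 between -0.013 and 0.004 m and y of rack2 in the frame of lane2 between -0.006 and 0.006 m and z of rack2 in the frame of lane2 between -0.004 and 0.005 m and value of joint catch2 below 0.08 rad) or (x of rack2 in the frame of lane3 between -0.013 and 0.004 m and y of rack2 in the frame of lane3 between -0.006 and 0.006 m and z of rack2 in the frame of lane3 between -0.004 and 0.005 m and value of joint catch3 below 0.08 rad)) and ((x of rack3 in the frame of lane0 between -0.013 and 0.004 m and y of rack3 in the frame of lane0 between -0.006 and 0.006 m and z of rack3 in the frame of lane0 between -0.004 and 0.005 m and value of joint catch0 below 0.08 rad) or (x of rack3 in the frame of lane1 between -0.013 and 0.004 m and y of rack3 in the frame of lane1 between -0.006 and 0.006 m and z of rack3 in the frame of lane1 between -0.004 and 0.005 m and value of joint catch1 below 0.08 rad) or (x of rack3 in the frame of lane2 between -0.013 and 0.004 m and y of rack3 in the frame of lane2 between -0.006 and 0.006 m and z of rack3 in the frame of lane2 between -0.004 and 0.005 m and value of joint catch2 below 0.08 rad) or (x of rack3 in the frame of lane3 between -0.013 and 0.004 m and y of rack3 in the frame of lane3 between -0.006 and 0.006 m and z of rack3 in the frame of lane3 between -0.004 and 0.005 m and value of joint catch3 below 0.08 rad))), for 0.3 s.
2. the cover is shut (value of joint cover below 0.06 rad), for 0.2 s.
At the end, for the whole second after the job is handed in: Every rack present stands upright (within 0.1 rad) in a lane, its origin no more than 13 mm short of the lane's home point and within 6 mm sideways, at rest, with that lane's catch down (below 0.08 rad), and the cover is shut (below 0.06 rad) (all of step 1 and value of joint cover below 0.06 rad and linear speed of each of rack0, rack1, rack2, rack3 below 0.02 m/s); the robot touches nothing.
It fails at once if the dropper bottle is moved more than 3 cm or tipped over (distance of dropper_bottle from where it was at the start of the episode above 0.03 m or angle between dropper_bottle's own z axis and vertical above 0.5 rad).
It fails at once if the beaker is moved more than 3 cm or tipped over (distance of beaker from where it was at the start of the episode above 0.03 m or angle between beaker's own z axis and vertical above 0.5 rad).
It fails at once if the cover-slip box is moved more than 3 cm or tipped over (distance of coverslip_box from where it was at the start of the episode above 0.03 m or angle between coverslip_box's own z axis and vertical above 0.5 rad).
Of rack0, rack1, rack2, rack3 only 3 to 4 are there at a start; the rules pass over those that are not, and their reading is None.
At some moment in a run one of rack0, rack1, rack2, rack3 may be knocked a few centimetres aside while the robot is not near it.
Once in a run the grip may slacken for a moment while it holds something.
It also fails if it takes over 210 s, if anything falls off the work surface, if the arm or the gripper's body presses on something with over 40 N, if the wrist force passes 120 N, or if a joint passes its speed limit or range.

### The arm

A 6-joint arm with a two-finger parallel gripper is mounted at the origin on the work surface. World frame = base frame: x ahead of the robot, y to its left, z up, the work surface at z = 0. Lengths are in m, angles in degrees, forces in N, time in s.
With the tool pointing down it reaches from about 0.3 to 0.75 m from the base axis. Payload 8.5 kg.
Tool frame: the origin (TCP) lies on the centre line of the jaws, within the pads' length; the fingertips stand 17 mm ahead of it and the grasp point (between the pads) lies 2 mm behind it; z points along the fingers, y is the direction in which the jaws open and shut (so a half turn about z gives the same grasp; the last joint's range is limited). The gripper opens to 85 mm and grips with 20 to 120 N. Pads are 22 mm wide; open, the fingers measure 114 mm over their backs; the gripper's body (76 mm by 85 mm) begins 54 mm behind the grasp point. The pads swing forward as they close: fully open they stand 13 mm farther back than shut.
Start: joints at [56.935, 21.807, 74.336, -0, 83.858, -12.336], TCP at [0.195, 0.514, 0.248] pointing down, gripper open.
Joint ranges: [-178.18, 178.18], [-50.72, 133.34], [12.68, 142.11], [-81.47, 261.47], [9.98, 163.14], [-165.26, 165.26]. Speed limits (degrees/s): [136.94, 136.94, 180, 180, 180, 180].

### API

Orientations are given as a 3x3 rotation matrix whose columns are the frame's x, y, z axes.
In Python, from rig import env, imaging, close_job gives the robot as it stands.
- The arm moves only by the tool step_arm, never from a script. Its argument "steps" is one flat list of numbers, 7 for each row, row after row: the opening, from 0 (shut) to 1 (fully open), then the shift along the tool's x, y, z as a fraction of full scale, then the turn, a rotation vector about the tool's x, y, z as a fraction of full scale. A call has 1 to 10 rows; each row is the pose to reach, as a shift and turn from the pose commanded when the call began, along the tool's axes at that moment; what a row does not reach only later rows make up. Full scale, the value 1, is 0.3 m for a shift and 45 degrees for a turn. A row lasts 1/10 s, in which the tool goes at most 50 mm and 8.59 degrees, less where a joint would pass 70% of its speed; a pose out of reach is approached as far as the arm can. A call with a number of a shift or a turn outside -1 to 1 is refused whole. A call with a gripper value outside its range is refused whole. The fingers move at their own pace and stop on an object; "grip_force" is the grip in N (left out, the last holds). Time passes only in rows, so rows that repeat a pose let the fingers close. It gives the time, the measured TCP pose, the force and the opening at its end, in the units of the state.
- env.observe(): the state, without advancing time (a new reading comes with each control period).
- imaging.get_image(name): name is "scene" or "top" or "wrist"; returns (picture, depth): 400x640x3 uint8, blue, green, red; 400x640 float32, m along the optical axis (not along the pixel's ray), 0 where there is no reading.
- imaging.get_calibration(name): a dict with "camera_matrix" (3x3 intrinsics, pixels), "world_from_camera" (4x4, takes a point from camera to world coordinates). Camera axes: x right, y down, z forward; pixel columns grow to the right and rows downward; lengths in m; the calibration is good to about 2 mm. A picture is of the moment at which its call begins: read the wrist's pose just before it. get_calibration takes no time and is no camera call; for the wrist camera it gives the pose at the moment of the call.
- close_job(): hands the job in, once; it reports no verdict.
Trained networks look in the newest picture that a camera, given by its name, has taken for a name from the list of things; names that differ only in an ending like _2 or _b are one class to them, and where a whole thing is asked for, a point or a joint stands for the part that bears it (a point fixed in the world has none). Each returns a list of dicts, best first, with "score" (0 to 1); they miss things now and then, are a little off and sometimes report something else, mostly with a low value. They report only what shows in the picture. A call takes as long as a camera call. They do not tell look-alikes from the thing itself.
- imaging.spot_in(camera, target): "pixel" ([column, row] in pixels, amid what is visible of it).
- imaging.regions_of(camera, target): "mask" (400x640 bool, what is visible of it) and "pixel" ([column, row] in pixels, amid what is visible of it).
- imaging.pinpoint(camera, target): "pixel" ([column, row] in pixels: a listed point, or the origin of a listed thing).
The state is a dict: "time_s": time; "q": joint angles; "qvel": joint speeds; "joint_efforts": joint torques, N m; "position": TCP position; "tool_rot": TCP orientation; "ft_force": force on the tool from outside, world axes, zero at the start; "wrist_torque": the same for the moment, N m; "grip_width": finger opening in m.
Only numpy, scipy, OpenCV 4.12 (cv2) and the standard library are available. Lean on these libraries where they do the work, as an engineer would, in place of code of your own. Each camera call takes 0.05 s, during which the arm holds its last target.

## Working session

There is one attempt and no reset: what is moved stays moved. The work goes in short steps, Python scripts to look and compute and a tool call to move; the robot and the scene stay as the last step left them, time stands still between calls to the robot, and variables do not carry over. Pictures are saved under pics/ and viewed, and the job is handed in when it is done.

Besides the shell and the picture viewer there is one more tool, called after "Call:" as a command line: name --argument value ..., lists and objects as JSON in quotes. step_arm: Moves the arm, as the interface text tells. Shift numbers are shares of 0.3 m and turn numbers shares of 45 degrees, none past 1 either way. Its arguments: {"type":"object","properties":{"steps":{"type":"array","items":{"type":"number"}},"grip_force":{"type":"number"}},"required":["steps"]}

```bash
ls; mkdir -p pics
python3 - <<'E'
from rig import env, imaging
import cv2
s=env.observe(); print(s)
for n in ["scene","top","wrist"]:
    p,d=imaging.get_image(n); cv2.imwrite(f"pics/a_{n}.png",p)
    c=imaging.get_calibration(n); print(n,c)
E
```

```text
pics
{'time_s': 0.0, 'q': array([ 5.69364463e+01,  2.18422286e+01,  7.43859035e+01,  1.62988651e-04,
        8.38584686e+01, -1.23345351e+01]), 'qvel': array([-0.05634031,  0.02879125,  0.00936971,  0.02078161,  0.05873014,
        0.05187741]), 'joint_efforts': array([-6.22458683e-04, -4.48474932e+01, -2.31276208e+01, -2.03169338e-04,
        4.87653495e-03, -1.27170108e-05]), 'position': array([0.19450865, 0.51416369, 0.24769339]), 'tool_rot': array([[-9.35264643e-01,  3.53948249e-01, -8.26980335e-04],
       [ 3.53949066e-01,  9.35263844e-01, -1.26516667e-03],
       [ 3.25641279e-04, -1.47597457e-03, -9.99998858e-01]]), 'ft_force': array([-0.54794346,  0.27019796, -0.61888444]), 'wrist_torque': array([ 0.00365152, -0.00284308,  0.00688314]), 'grip_width': 0.08530687322898345}
scene {'camera_matrix': array([[385.51974874,   0.        , 323.38640425],
       [  0.        , 385.51974874, 194.41021246],
       [  0.        ,   0.        ,   1.        ]]), 'world_from_camera': array([[ 0.65251529,  0.5017093 , -0.56790103,  1.11975807],
       [ 0.75777354, -0.43028562,  0.49054414, -
[... 326 characters left out ...]
camera': array([[-0.00139084, -0.99310656,  0.11720673,  0.36506095],
       [-0.99999803,  0.00154726,  0.00124362,  0.00343955],
       [-0.0014164 , -0.11720476, -0.99310676,  1.16397763],
       [ 0.        ,  0.        ,  0.        ,  1.        ]])}
wrist {'camera_matrix': array([[308.61143114,   0.        , 318.80984878],
       [  0.        , 308.61143114, 196.45311415],
       [  0.        ,   0.        ,   1.        ]]), 'world_from_camera': array([[ 0.35481304,  0.8967776 ,  0.26438163,  0.12762069],
       [ 0.93493662, -0.33999788, -0.10146403,  0.54079326],
       [-0.00110147,  0.28318083, -0.9590659 ,  0.37259329],
       [ 0.        ,  0.        ,  0.        ,  1.        ]])}
```

View pics/a_top.png

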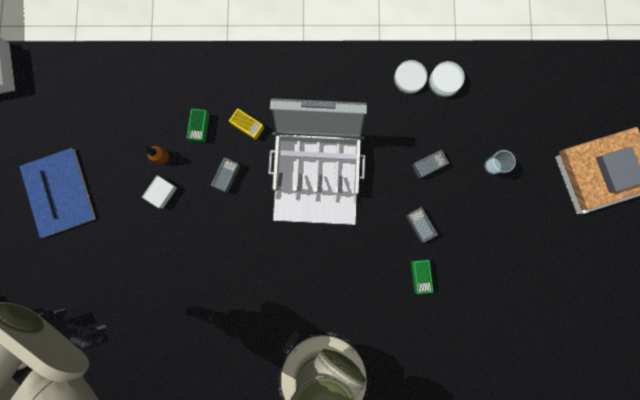

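View pics/a_scene.png

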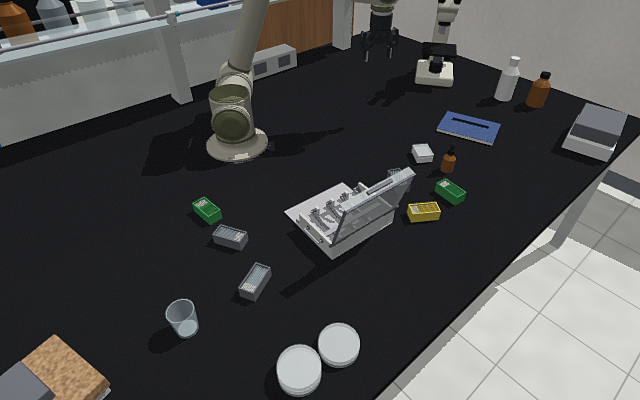

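View pics/a_wrist.png

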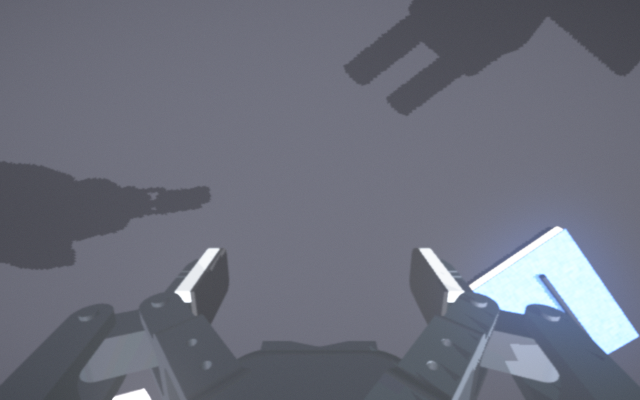

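The top view shows three grey racks, at (225,175), (431,164) and (422,225). The look-alikes are green at (198,125) and (422,277) and yellow at (246,123). The carrier is near (316,180) with its cover open. The bottle is at (157,155), the box at (159,192) and the beaker at (500,162).

```bash
cat > h.py <<'E'
from rig import env, imaging
import numpy as np, cv2
def deproj(n,d,mask=None):
    c=imaging.get_calibration(n);K=c["camera_matrix"];T=c["world_from_camera"]
    v,u=np.nonzero((d>0) if mask is None else (mask&(d>0)))
    z=d[v,u]; P=np.stack([(u-K[0,2])/K[0,0]*z,(v-K[1,2])/K[1,1]*z,z,np.ones_like(z)])
    return (T@P)[:3].T,u,v
def ray(n,px,h):
    c=imaging.get_calibration(n);K=c["camera_matrix"];T=c["world_from_camera"]
    r=T[:3,:3]@np.array([(px[0]-K[0,2])/K[0,0],(px[1]-K[1,2])/K[1,1],1]);o=T[:3,3]
    return o+r*(h-o[2])/r[2]
def proj(n,P):
    c=imaging.get_calibration(n);K=c["camera_matrix"];T=np.linalg.inv(c["world_from_camera"])
    q=T[:3,:3]@np.asarray(P)+T[:3,3]; q=K@q; return q[:2]/q[2]
def rect(P,h0,h1):
    Q=P[(P[:,2]>h0)&(P[:,2]<h1)]
    r=cv2.minAreaRect((Q[:,:2]*1000).astype(np.float32)); return r,len(Q)
E
python3 - <<'E'
from h import *
p,d=imaging.get_image("top")
for t in ["rack0","coverslip_box","beaker","dropper_bottle"]:
    for r in imaging.regions_of("top",t):
        P,u,v=deproj("top",d,r["mask"])
        if len(P)<5: continue
        rc,n=rect(P,0.022,0.05)
        print(t,round(r["score"],2),r["pixel"],p[int(r["pixel"][1]),int(r["pixel"][0])],"zmax",P[:,2].max().round(3),rc,n)
for t in ["carrier","apron","rail","lane0","lane1","lane2","lane3","tip0","cover_edge","cover_hinge"]:
    for r in imaging.pinpoint("top",t)[:2]:
        h={"carrier":0,"rail":.045,"tip0":.022,"cover_hinge":.062}.get(t,.005)
        print(t,round(r["score"],2),r["pixel"],ray("top",r["pixel"],h).round(4))
cv2.imwrite("pics/b_car.png",cv2.resize(p[90:240,170:480],None,fx=2.5,fy=2.5,interpolation=cv2.INTER_CUBIC))
E
```

```text
rack0 0.95 [421.9, 226.0] [150 147 135] zmax 0.041 ((408.7763366699219, -267.8538513183594), (84.14263916015625, 42.884681701660156), 29.689069747924805) 386
rack0 0.88 [248.7, 117.3] [ 35 163 187] zmax 0.038 ((690.7216186523438, 213.85760498046875), (83.83088684082031, 41.930702209472656), 56.82391357421875) 296
rack0 0.79 [431.7, 160.8] [111 110 101] zmax 0.038 ((576.8803100585938, -296.83685302734375), (42.09773254394531, 84.83814239501953), 26.45602035522461) 254
rack0 0.74 [423.0, 275.0] [ 56 119  34] zmax 0.039 ((270.73980712890625, -265.1285705566406), (84.31782531738281, 43.45469284057617), 5.11436653137207) 407
rack0 0.68 [199.9, 125.1] [45 96 30] zmax 0.039 ((687.5982666015625, 351.0981140136719), (44.717742919921875, 84.42407989501953), 82.43928527832031) 431
rack0 0.6 [223.7, 175.2] [126 122 111] zmax 0.038 ((546.732421875, 269.5619201660156), (43.8286018371582, 83.77755737304688), 65.83484649658203) 406
coverslip_box 0.88 [160.8, 189.8] [224 226 220] zmax 0.039 ((499.9349365234375, 450.040283203125), (58.270721435546875, 71.87677764892578), 55.85426712036133) 557
beaker 
[... 591 characters left out ...]
.7, 190.9] [0.4978 0.4264 0.045 ]
lane0 0.91 [323.5, 156.6] [ 0.5991 -0.0017  0.005 ]
lane0 0.89 [307.6, 157.5] [0.5966 0.043  0.005 ]
lane1 0.91 [323.5, 156.6] [ 0.5991 -0.0017  0.005 ]
lane1 0.89 [307.6, 157.5] [0.5966 0.043  0.005 ]
lane2 0.91 [323.5, 156.6] [ 0.5991 -0.0017  0.005 ]
lane2 0.89 [307.6, 157.5] [0.5966 0.043  0.005 ]
lane3 0.91 [323.5, 156.6] [ 0.5991 -0.0017  0.005 ]
lane3 0.89 [307.6, 157.5] [0.5966 0.043  0.005 ]
tip0 0.58 [282.3, 174.1] [0.5467 0.1122 0.022 ]
tip0 0.46 [289.7, 153.9] [0.6035 0.0922 0.022 ]
cover_edge 0.87 [315.3, 101.0] [0.7609 0.0214 0.005 ]
cover_hinge 0.95 [318.4, 132.1] [0.6548 0.0121 0.062 ]
cover_hinge 0.47 [324.8, 157.6] [ 0.5849 -0.005   0.062 ]
```

View pics/b_car.png

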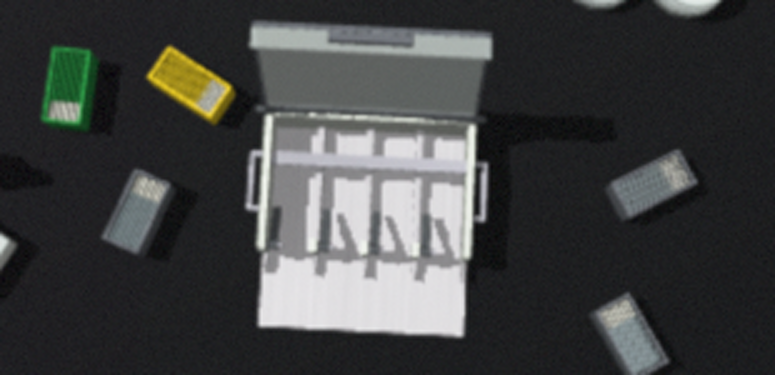

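```bash
cat >> h.py <<'E'
from scipy.spatial.transform import Rotation as R
def plan(xyz,yaw):
    """numbers for a row: shift(3),turn(3) to vertical-down pose with tool x at yaw"""
    s=env.observe(); R0=s["tool_rot"]; y=np.radians(yaw)
    R1=np.array([[np.cos(y),np.sin(y),0],[np.sin(y),-np.cos(y),0],[0,0,-1]])
    d=R0.T@(np.array(xyz)-s["position"])
    rv=np.degrees(R.from_matrix(R0.T@R1).as_rotvec())
    cur=np.degrees(np.arctan2(R0[1,0],R0[0,0]))
    print("at",s["position"].round(4),"yaw",cur.round(2),"w",round(s["grip_width"],4),"F",s["ft_force"].round(1),"t",s["time_s"])
    print("-> ",np.round(np.r_[d/0.3,rv/45],4).tolist(),"rows>=",max(np.linalg.norm(d)/.05,np.linalg.norm(rv)/8.59).round(1))
E
python3 - <<'E'
from h import *
p,d=imaging.get_image("top")
P,u,v=deproj("top",d)
m=(P[:,0]>.35)&(P[:,0]<.68)&(abs(P[:,1])<.16)
for lo,hi in [(.052,.066)]:
    Q=P[m&(P[:,2]>lo)&(P[:,2]<hi)]; print(cv2.minAreaRect((Q[:,:2]*1000).astype(np.float32)),len(Q))
# apron: bright pixels
g=p.min(2); bw=((g>120)).astype(np.uint8); bw[:200]=0; bw[235:]=0; bw[:,:260]=0; bw[:,370:]=0
for r in range(216,228): 
    x=np.nonzero(bw[r])[0]; print(r,x.min() if len(x) else None,x.max() if len(x) else None)
for c in (278,290,300,316,330,345,352): print(c,g[214:228,c])
plan([.30,.25,.29],170)
E
```

```text
((573.3778686523438, 15.439262390136719), (245.00662231445312, 151.543701171875), 87.28872680664062) 603
216 273 355
217 273 355
218 273 355
219 273 355
220 274 355
221 291 355
222 311 355
223 330 355
224 351 354
225 None None
226 None None
227 None None
278 [226 224 224 225 224 224 163  63  27  27  28  27  32  32]
290 [223 224 225 223 222 220 191 119  46  27  30  29  27  27]
300 [224 225 223 225 223 223 222 164  66  30  30  29  31  29]
316 [222 220 221 221 221 220 220 220 161  61  28  27  29  31]
330 [222 222 222 223 222 223 223 221 190 121  47  28  28  30]
345 [222 223 222 223 223 224 223 223 219 165  82  34  23  30]
352 [223 223 224 224 223 222 222 224 223 216 151  59  31  28]
at [0.1947 0.5144 0.2483] yaw 159.27 w 0.0855 F [-0.5  0.3 -0.2] t 0.95
->  [-0.6403, -0.6999, -0.1389, 0.0, -0.0, -0.2385] rows>= 5.8
```

Call:
step_arm --steps '[1,-0.64,-0.7,-0.14,0,0,-0.24,1,-0.64,-0.7,-0.14,0,0,-0.24,1,-0.64,-0.7,-0.14,0,0,-0.24,1,-0.64,-0.7,-0.14,0,0,-0.24,1,-0.64,-0.7,-0.14,0,0,-0.24,1,-0.64,-0.7,-0.14,0,0,-0.24,1,-0.64,-0.7,-0.14,0,0,-0.24]'

```text
time_s: 1.65
position: [0.3015, 0.247, 0.2912]
tool_rot: [[-0.984, 0.178, 0.002], [0.178, 0.984, -0.0], [-0.002, 0.0, -1.0]]
ft_force: [-0.1, 0.5, -0.3]
grip_width: 0.0854
```

Run:
```python
from h import *
plan([.40,.03,.30],177.3)
```

```text
at [0.3015 0.247  0.2912] yaw 169.74 w 0.0854 F [-0.1  0.5 -0.3] t 1.65
->  [-0.452, -0.6534, -0.0285, 0.0003, 0.0028, -0.1679] rows>= 4.8
```

Call:
step_arm --steps '[1,-0.45,-0.65,-0.03,0,0,-0.17,1,-0.45,-0.65,-0.03,0,0,-0.17,1,-0.45,-0.65,-0.03,0,0,-0.17,1,-0.45,-0.65,-0.03,0,0,-0.17,1,-0.45,-0.65,-0.03,0,0,-0.17,1,-0.45,-0.65,-0.03,0,0,-0.17,1,-0.45,-0.65,-0.03,0,0,-0.17]'

```text
time_s: 2.35
position: [0.3994, 0.0345, 0.299]
tool_rot: [[-0.999, 0.041, -0.001], [0.041, 0.999, 0.001], [0.001, 0.001, -1.0]]
ft_force: [-0.4, 1.1, 0.1]
grip_width: 0.0854
```

Run:
```python
from h import *
p,d=imaging.get_image("wrist"); cv2.imwrite("pics/c_w.png",p)
np.savez("c.npz",p=p,d=d)
P,u,v=deproj("wrist",d)
np.save("cP.npy",P)
for t in ["carrier","apron","rail","lane0","tip0","cover_hinge"]:
    for r in imaging.pinpoint("wrist",t)[:4]:
        h={"carrier":0,"rail":.045,"tip0":.022,"cover_hinge":.062}.get(t,.005)
        print(t,round(r["score"],2),r["pixel"],ray("wrist",r["pixel"],h).round(4))
```

```text
carrier 0.87 [311.5, 224.1] [0.4943 0.0222 0.    ]
apron 0.89 [315.0, 201.0] [0.4574 0.0291 0.005 ]
rail 0.97 [312.5, 303.5] [0.598  0.0201 0.045 ]
lane0 0.92 [365.4, 288.5] [0.6028 0.1012 0.005 ]
lane0 0.89 [329.7, 288.9] [0.6014 0.0458 0.005 ]
lane0 0.62 [260.0, 287.6] [ 0.5949 -0.0622  0.005 ]
lane0 0.56 [296.1, 290.0] [ 0.6013 -0.0065  0.005 ]
tip0 0.62 [381.3, 262.0] [0.5486 0.1214 0.022 ]
cover_hinge 0.96 [310.1, 341.6] [0.6488 0.0142 0.062 ]
cover_hinge 0.53 [378.1, 262.8] [0.5277 0.1088 0.062 ]
```

View pics/c_w.png

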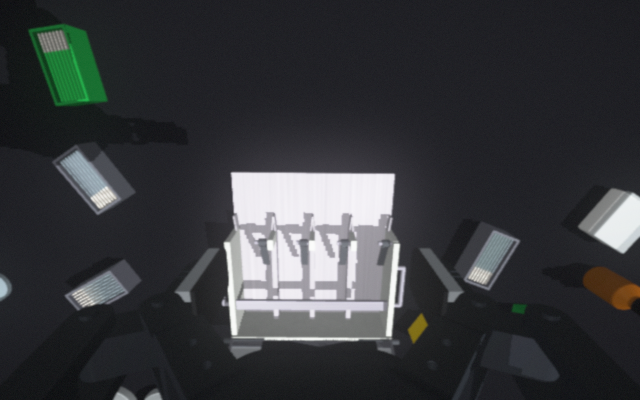

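Run:
```python
from h import *
z=np.load("c.npz"); p,d=z["p"],z["d"]
g=p.min(2).astype(float)
# front edge subpixel
pts=[]
for c in range(242,386,4):
    col=g[160:190,c]; 
    i=np.nonzero((col[:-1]<120)&(col[1:]>=120))[0]
    if len(i): i=i[0]; pts.append(ray("wrist",[c,160+i+(120-col[i])/(col[i+1]-col[i])],.005))
pts=np.array(pts); f=np.polyfit(pts[:,1],pts[:,0],1); res=pts[:,0]-np.polyval(f,pts[:,1])
print("front edge x=%.4f+%.4f y"%(f[1],f[0]),"yaw",-np.degrees(np.arctan(f[0])),res.std())
L=[];Rr=[]
for r in range(178,208,3):
    row=g[r,215:410]; i=np.nonzero(row>=120)[0]
    a,b=i[0],i[-1]
    L.append(ray("wrist",[215+a-(row[a]-120)/(row[a]-row[a-1]),r],.005)); Rr.append(ray("wrist",[215+b+(row[b]-120)/(row[b]-row[b+1]),r],.005))
for E in (L,Rr):
    E=np.array(E); f2=np.polyfit(E[:,0],E[:,1],1); print("side y=%.4f+%.4f x"%(f2[1],f2[0]),np.degrees(np.arctan(f2[0])), "at x=.45:",np.polyval(f2,.45))
P=np.load("cP.npy")
Q=P[(P[:,0]>.4)&(P[:,0]<.66)&(abs(P[:,1])<.2)&(P[:,2]>.053)&(P[:,2]<.063)]
for lo,hi in((-.13,-.06),(.09,.15)):
    q=Q[(Q[:,1]>lo)&(Q[:,1]<hi)&(Q[:,0]<.63)]; f3=np.polyfit(q[:,0],q[:,1],1); print("wall",len(q),np.degrees(np.arctan(f3[0])),np.polyval(f3,.55),q[:,0].min(),q[:,1].min(),q[:,1].max())
```

```text
front edge x=0.4144+0.0486 y yaw -2.7849127164095844 0.00010700865027237675
side y=-0.0641+-0.0550 x -3.150314053786341 at x=.45: -0.08884293896847327
side y=0.1611+-0.0477 x -2.7306159832443426 at x=.45: 0.13960330090611903
wall 499 -3.336292210764408 -0.08933499727808951 0.49129617190253266 -0.09777008913728194 -0.08370412311957193
wall 501 -2.9265392666224517 0.12937271420938176 0.502339788924075 0.12250918479643752 0.1352062743435147
```

Run:
```python
from h import *
plan([.5467,.2696,.12],155.8)
p,d=imaging.get_image("wrist")
for r in imaging.regions_of("wrist","rack0"):
    P,u,v=deproj("wrist",d,r["mask"]); rc,n=rect(P,.025,.045); print(round(r["score"],2),r["pixel"],rc,n,P[:,2].max())
```

```text
at [0.399  0.0355 0.2994] yaw 177.82 w 0.0852 F [-0.2  0.1 -0.5] t 2.7
->  [-0.4622, 0.7985, 0.5981, 0.0, 0.0003, 0.4893] rows>= 6.6
0.97 [484.3, 255.1] ((547.00634765625, 269.7966003417969), (43.364990234375, 84.3001708984375), 65.72569274902344) 1629 0.03574060472716717
0.86 [64.4, 62.7] ((270.3448791503906, -264.5154113769531), (84.27478790283203, 44.79464340209961), 5.208826541900635) 2818 0.03548327353775699
0.68 [417.4, 327.8] ((669.232421875, 179.23472595214844), (2.255614757537842, 39.29643630981445), 56.11993408203125) 67 0.3613345572588665
0.58 [103.9, 284.3] ((576.1581420898438, -296.7606201171875), (42.100379943847656, 86.68999481201172), 26.8371639251709) 960 0.035677807075880696
0.57 [93.1, 174.6] ((408.1817932128906, -267.1714172363281), (84.22986602783203, 44.586822509765625), 28.832183837890625) 2137 0.036131262846301804
0.53 [514.7, 307.7] ((0.0, 0.0), (0.0, 0.0), 0.0) 0 0.01931273982001719
```

Both cameras agree on the three grey racks to within 1 mm. The rack at wrist pixel (484,255) is grey with white slide ends, while the look-alikes are green or yellow. I'll go to it.

Call:
step_arm --steps '[1,-0.462,0.8,0.598,0,0,0.49,1,-0.462,0.8,0.598,0,0,0.49,1,-0.462,0.8,0.598,0,0,0.49,1,-0.462,0.8,0.598,0,0,0.49,1,-0.462,0.8,0.598,0,0,0.49,1,-0.462,0.8,0.598,0,0,0.49,1,-0.462,0.8,0.598,0,0,0.49,1,-0.462,0.8,0.598,0,0,0.49,1,-0.462,0.8,0.598,0,0,0.49]'

```text
time_s: 3.7
position: [0.547, 0.2693, 0.1193]
tool_rot: [[-0.912, 0.411, -0.001], [0.411, 0.912, -0.001], [0.001, -0.001, -1.0]]
ft_force: [-0.6, -1.1, -0.1]
grip_width: 0.0855
```

Run:
```python
from h import *
plan([.547,.2697,.025],155.8)
p,d=imaging.get_image("wrist"); cv2.imwrite("pics/d.png",p)
```

```text
at [0.547  0.2693 0.1193] yaw 155.73 w 0.0855 F [-0.6 -1.1 -0.1] t 3.7
->  [0.0002, 0.0016, 0.3143, -0.0013, -0.0012, -0.0015] rows>= 1.9
```

View pics/d.png

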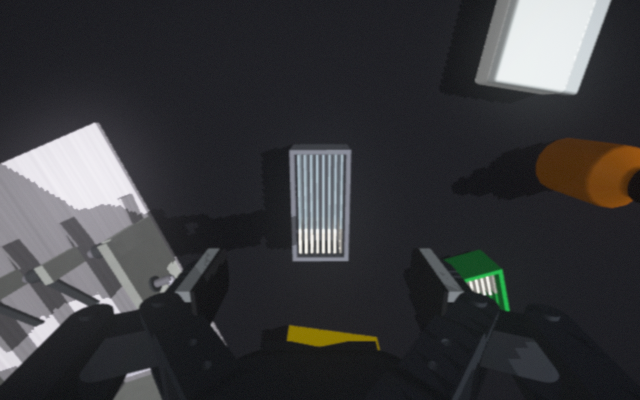

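The wrist view shows the grey rack at (320,205), straight and centred between the jaws. I'll descend and grip.

Call:
step_arm --steps '[1,0,0,0.16,0,0,0,1,0,0,0.31,0,0,0,1,0,0,0.31,0,0,0,0,0,0,0.31,0,0,0,0,0,0,0.31,0,0,0,0,0,0,0.31,0,0,0,0,0,0,0.31,0,0,0,0,0,0,0.31,0,0,0,0,0,0,0.31,0,0,0,0,0,0,0.31,0,0,0]' --grip_force 40

```text
time_s: 4.75
position: [0.5484, 0.2692, 0.0296]
tool_rot: [[-0.911, 0.412, 0.004], [0.412, 0.911, 0.001], [-0.003, 0.003, -1.0]]
ft_force: [-1.4, -0.6, 8.9]
grip_width: 0.0412
```

Run:
```python
from h import *
plan([.547,.2697,.065],155.8)
```

```text
at [0.5484 0.2692 0.0296] yaw 155.67 w 0.0412 F [-1.4 -0.6  8.9] t 4.75
->  [0.0046, -0.0001, -0.118, 0.0035, 0.0045, -0.0028] rows>= 0.7
```

Call:
step_arm --steps '[0,0,0,-0.06,0,0,0,0,0,0,-0.14,0,0,0,0,0,0,-0.14,0,0,0]'

```text
time_s: 5.05
position: [0.5489, 0.2694, 0.0729]
tool_rot: [[-0.911, 0.412, 0.007], [0.412, 0.911, 0.002], [-0.006, 0.005, -1.0]]
ft_force: [-0.2, -0.1, -1.8]
grip_width: 0.0414
```

Run:
```python
from h import *
plan([.42,.23,.072],165)
plan([.4574,.0522,.072],177.2)
p,d=imaging.get_image("wrist"); cv2.imwrite("pics/e.png",p)
```

```text
at [0.5489 0.2694 0.0729] yaw 155.68 w 0.0414 F [-0.2 -0.1 -1.8] t 5.05
->  [0.3375, -0.2968, -0.0004, 0.0053, 0.0076, -0.2071] rows>= 2.7
at [0.5489 0.2694 0.0729] yaw 155.68 w 0.0414 F [-0.2 -0.1 -1.8] t 5.05
->  [-0.0202, -0.7856, -0.0007, 0.0045, 0.0082, -0.4782] rows>= 4.7
```

View pics/e.png

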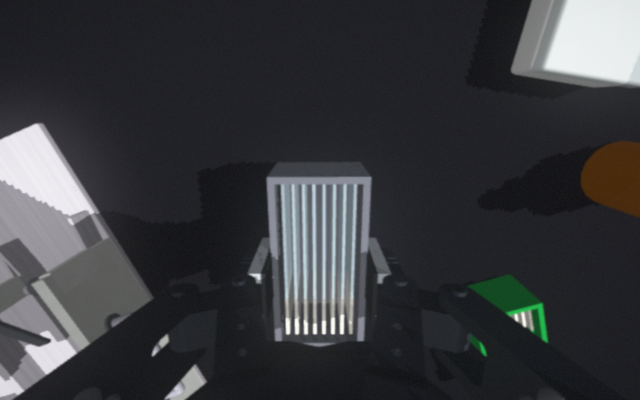

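Call:
step_arm --steps '[0,0.17,-0.15,0,0,0,-0.1,0,0.338,-0.297,0,0,0,-0.207,0,0.338,-0.297,0,0,0,-0.207,0,0.2,-0.45,0,0,0,-0.34,0,0.1,-0.6,0,0,0,-0.478,0,-0.02,-0.72,0,0,0.005,-0.478,0,-0.02,-0.786,0,0,0.008,-0.478,0,-0.02,-0.786,0,0,0.008,-0.478,0,-0.02,-0.786,0,0,0.008,-0.478,0,-0.02,-0.786,0,0,0.008,-0.478]'

```text
time_s: 6.1
position: [0.4553, 0.0524, 0.0687]
tool_rot: [[-0.999, 0.048, -0.007], [0.048, 0.999, 0.002], [0.007, 0.001, -1.0]]
ft_force: [-0.1, -0.7, -2.2]
grip_width: 0.0414
```

Run:
```python
from h import *
plan([.4574,.0522,.0355],177.2)
p,d=imaging.get_image("wrist"); cv2.imwrite("pics/f.png",p)
for r in imaging.regions_of("wrist","rack0")[:2]:
    P,u,v=deproj("wrist",d,r["mask"]); rc,n=rect(P,.06,.09); print(round(r["score"],2),r["pixel"],rc,n,P[:,2].max())
```

```text
at [0.4553 0.0524 0.0687] yaw 177.23 w 0.0414 F [-0.1 -0.7 -2.2] t 6.1
->  [-0.0078, -0.0004, 0.1105, 0.0017, -0.0086, 0.0006] rows>= 0.7
0.71 [318.2, 250.0] ((452.54058837890625, 53.641029357910156), (42.422386169433594, 83.5613021850586), 87.51969909667969) 10070 0.12526849715950708
```

View pics/f.png

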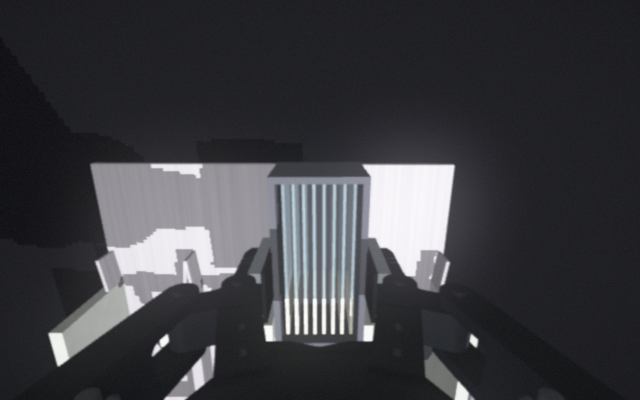

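Run:
```python
from h import *
for px in([92,163],[454,163]): print(ray("wrist",px,.005).round(4))
```

```text
[ 0.4108 -0.0845  0.005 ]
[0.4217 0.1389 0.005 ]
```

Call:
step_arm --steps '[0,-0.016,-0.002,0.04,0,0,0,0,-0.016,-0.002,0.08,0,0,0,0,-0.016,-0.002,0.11,0,0,0,0,-0.016,-0.002,0.113,0,0,0,0,-0.016,-0.002,0.113,0,0,0]'

```text
time_s: 6.7
position: [0.4601, 0.0511, 0.0344]
tool_rot: [[-0.999, 0.049, -0.007], [0.049, 0.999, 0.002], [0.007, 0.001, -1.0]]
ft_force: [-0.4, 0.1, -0.8]
grip_width: 0.0412
```

Call:
step_arm --steps '[1,0,0,0,0,0,0,1,0,0,0,0,0,0,1,0,0,0,0,0,0,1,0,0,0,0,0,0,1,0,0,-0.1,0,0,0,1,0,0,-0.2,0,0,0,1,0,0,-0.3,0,0,0,1,0,0,-0.3,0,0,0]'

```text
time_s: 7.5
position: [0.4623, 0.0505, 0.1282]
tool_rot: [[-0.999, 0.049, 0.001], [0.049, 0.999, 0.0], [-0.001, 0.0, -1.0]]
ft_force: [-0.1, -0.7, -1.5]
grip_width: 0.0856
```

Run:
```python
from h import *
p,d=imaging.get_image("wrist"); cv2.imwrite("pics/g.png",p)
for r in imaging.regions_of("wrist","rack0")[:2]:
    P,u,v=deproj("wrist",d,r["mask"]); rc,n=rect(P,.03,.05); print(round(r["score"],2),r["pixel"],rc,n,P[:,2].max())
plan([.36,.048,.14],87.2)
```

```text
0.96 [628.7, 363.1] ((0.0, 0.0), (0.0, 0.0), 0.0) 0 0.028111337412163095
0.92 [497.5, 389.8] ((653.2262573242188, 197.87734985351562), (7.137842178344727, 0.9664135575294495), 56.20339584350586) 3 0.1773694685054728
at [0.4607 0.0507 0.1252] yaw 177.18 w 0.0853 F [-0.2  1.1 -0.7] t 7.6
->  [0.3351, -0.0255, -0.0477, -0.004, -0.0061, 1.9995] rows>= 10.5
```

View pics/g.png

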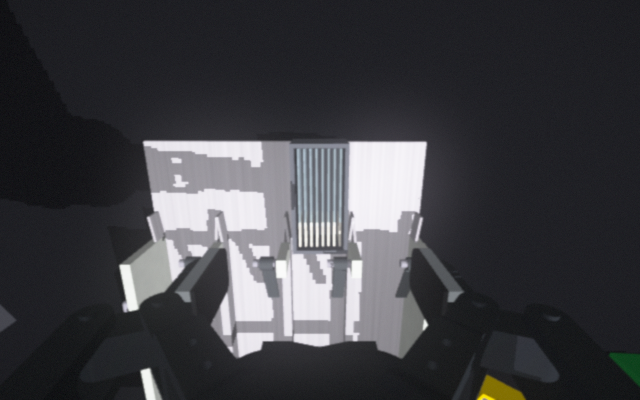

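Call:
step_arm --steps '[0,0.1,-0.01,-0.02,0,0,0.18,0,0.2,-0.01,-0.05,0,0,0.37,0,0.28,-0.01,-0.05,0,0,0.56,0,0.28,-0.01,-0.05,0,0,0.75,0,0.28,-0.01,-0.05,0,0,0.94,0,0.28,-0.01,-0.05,0,0,1,0,0.28,-0.01,-0.05,0,0,1]'

```text
time_s: 8.3
position: [0.3763, 0.0519, 0.1396]
tool_rot: [[-0.671, 0.741, -0.008], [0.741, 0.671, 0.002], [0.007, -0.005, -1.0]]
ft_force: [-1.2, 0.7, 0.5]
grip_width: -0.0001
```

Run:
```python
from h import *
plan([.37,.052,.032],87.2)
```

```text
at [0.3763 0.0519 0.1396] yaw 132.16 w -0.0001 F [-1.2  0.7  0.5] t 8.3
->  [0.0118, -0.0135, 0.3589, -0.0092, -0.0059, 0.9991] rows>= 5.2
```

Call:
step_arm --steps '[0,0.012,-0.014,0.0,0,0,0.19,0,0.012,-0.014,0,0,0,0.38,0,0.012,-0.014,0,0,0,0.57,0,0.012,-0.014,0.06,0,0,0.76,0,0.012,-0.014,0.16,0,0,0.95,0,0.012,-0.014,0.26,0,0,1,0,0.012,-0.014,0.358,0,0,1,0,0.012,-0.014,0.358,0,0,1]'

```text
time_s: 9.1
position: [0.3688, 0.052, 0.0306]
tool_rot: [[0.048, 0.999, -0.013], [0.999, -0.048, 0.003], [0.002, -0.013, -1.0]]
ft_force: [-0.1, -0.5, 0.0]
grip_width: -0.0001
```

Run:
```python
from h import *
plan([.5,.0455,.032],87.2)
p,d=imaging.get_image("wrist"); cv2.imwrite("pics/i.png",p)
```

```text
at [0.3688 0.052  0.0306] yaw 87.25 w -0.0001 F [-0.1 -0.5  0. ] t 9.1
->  [-0.0008, 0.4378, -0.0105, -0.0172, -0.0027, 0.0011] rows>= 2.6
```

View pics/i.png

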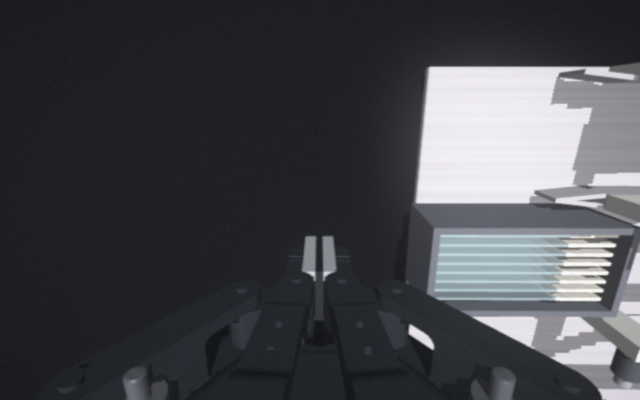

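Call:
step_arm --steps '[0,0,0.06,0,0,0,0,0,0,0.09,0,0,0,0,0,0,0.13,0,0,0,0,0,0,0.17,0,0,0,0,0,0,0.21,0,0,0,0,0,0,0.25,0,0,0,0,0,0,0.29,0,0,0,0,0,0,0.33,0,0,0,0,0,0,0.36,0,0,0,0,0,0,0.38,0,0,0,0]'

```text
time_s: 10.15
position: [0.4848, 0.0463, 0.0331]
tool_rot: [[0.049, 0.999, -0.006], [0.999, -0.049, 0.001], [0.001, -0.006, -1.0]]
ft_force: [-3.9, -0.3, 2.7]
grip_width: 0.0
```

Run:
```python
from h import *
plan([.541,.0435,.032],87.2)
p,d=imaging.get_image("wrist"); cv2.imwrite("pics/j.png",p)
p,d=imaging.get_image("top"); cv2.imwrite("pics/j2.png",cv2.resize(p[90:240,240:400],None,fx=4,fy=4,interpolation=cv2.INTER_CUBIC))
```

```text
at [0.4848 0.0463 0.0331] yaw 87.21 w 0.0 F [-3.9 -0.3  2.7] t 10.15
->  [-0.0001, 0.1876, 0.0027, -0.0075, -0.0014, 0.0003] rows>= 1.1
```

View pics/j.png

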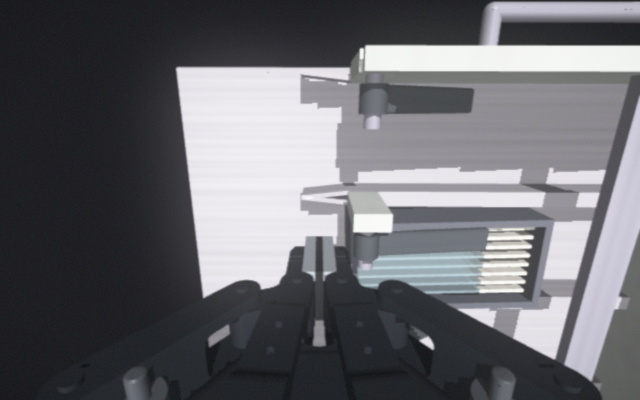

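View pics/j2.png

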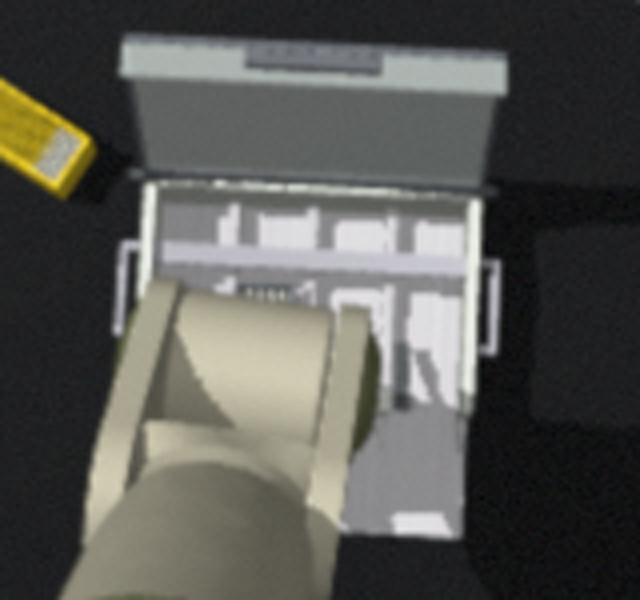

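The rack is under the catch and sliding straight, with the finger clear of the bracket at (370,210). I'll continue.

Call:
step_arm --steps '[0,0,0.03,0,0,0,0,0,0,0.06,0,0,0,0,0,0,0.09,0,0,0,0,0,0,0.12,0,0,0,0,0,0,0.15,0,0,0,0,0,0,0.165,0,0,0,0,0,0,0.175,0,0,0,0]'

```text
time_s: 10.95
position: [0.5372, 0.0436, 0.032]
tool_rot: [[0.049, 0.999, -0.006], [0.999, -0.049, 0.001], [0.001, -0.006, -1.0]]
ft_force: [-3.7, -0.6, 3.9]
grip_width: 0.0004
```

Run:
```python
from h import *
plan([.541,.0435,.032],87.2)
p,d=imaging.get_image("wrist"); cv2.imwrite("pics/k.png",p)
```

```text
at [0.5372 0.0436 0.032 ] yaw 87.18 w 0.0004 F [-3.7 -0.6  3.9] t 10.95
->  [0.0002, 0.0125, -0.0001, -0.0082, -0.0015, -0.0004] rows>= 0.1
```

View pics/k.png

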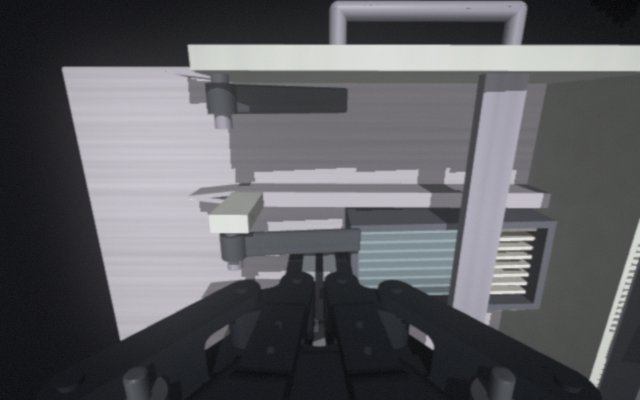

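Call:
step_arm --steps '[0,0,0.01,0,0,0,0,0,0,0.02,0,0,0,0,0,0,0.025,0,0,0,0,0,0,0.025,0,0,0,0]'

```text
time_s: 11.4
position: [0.5442, 0.0433, 0.032]
tool_rot: [[0.049, 0.999, -0.007], [0.999, -0.049, 0.001], [0.001, -0.007, -1.0]]
ft_force: [-3.4, 0.4, 1.9]
grip_width: -0.0
```

Call:
step_arm --steps '[0,0,0.007,0,0,0,0,0,0,0.007,0,0,0,0]'

```text
time_s: 11.6
position: [0.5445, 0.0433, 0.032]
tool_rot: [[0.049, 0.999, -0.011], [0.999, -0.049, 0.002], [0.001, -0.011, -1.0]]
ft_force: [-11.9, -0.5, 7.1]
grip_width: -0.0001
```

Run:
```python
from h import *
plan([.541,.0435,.032],87.2)
p,d=imaging.get_image("wrist"); cv2.imwrite("pics/l.png",p)
```

```text
at [0.5445 0.0433 0.032 ] yaw 87.21 w -0.0001 F [-11.9  -0.5   7.1] t 11.6
->  [-0.0, -0.0115, 0.0001, -0.0143, -0.0014, 0.0001] rows>= 0.1
```

View pics/l.png

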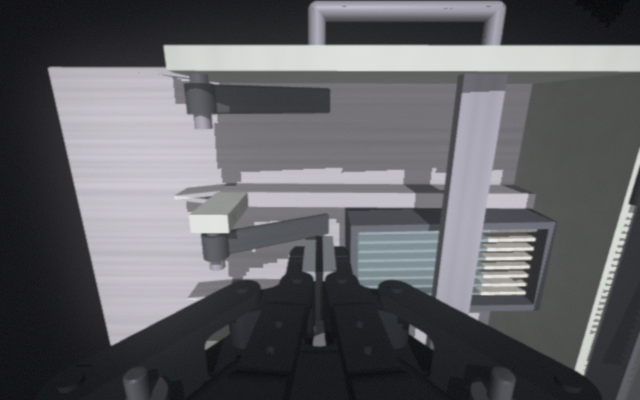

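The catch has dropped behind the rack and the push force rose to 12 N against the end stop. I'll back off, rise, and look again for the others.

Call:
step_arm --steps '[0,0,-0.05,0,0,0,0,0,0,-0.08,-0.05,0,0,0,0,0,-0.1,-0.2,0,0,0,0,0,-0.15,-0.36,0,0,0,0,0,-0.25,-0.5,0,0,0,0,0,-0.35,-0.5,0,0,0,0,0,-0.35,-0.5,0,0,0]'

```text
time_s: 12.35
position: [0.4404, 0.0485, 0.184]
tool_rot: [[0.049, 0.999, -0.004], [0.999, -0.049, 0.001], [0.001, -0.004, -1.0]]
ft_force: [0.3, 0.1, 0.3]
grip_width: -0.0001
```

Run:
```python
from h import *
p,d=imaging.get_image("top"); cv2.imwrite("pics/m.png",p[60:310,130:550])
for r in imaging.regions_of("top","rack0"):
    P,u,v=deproj("top",d,r["mask"]); rc,n=rect(P,.022,.05); print(round(r["score"],2),r["pixel"],p[int(r["pixel"][1]),int(r["pixel"][0])],np.round(rc[0],1),np.round(rc[1],1),rc[2],n)
plan([.4085,-.2675,.18],29.5)
```

```text
0.97 [246.9, 120.1] [ 32 148 171] [690.9 214.2] [85.2 42.8] 57.28041076660156 304
0.95 [420.8, 225.2] [133 130 120] [ 408.7 -268. ] [84.5 43.4] 29.761947631835938 382
0.91 [431.7, 161.6] [112 109 102] [ 576.7 -296.7] [41.9 84.5] 27.639671325683594 247
0.91 [200.9, 123.8] [40 88 24] [687.1 350.8] [45.  84.1] 83.98434448242188 436
0.85 [423.6, 277.4] [ 52 114  34] [ 270.5 -265.3] [84.6 43.5] 5.65562629699707 412
0.77 [307.1, 158.5] [114 111 104] [600.2  44.7] [41.2 84.8] 89.63513946533203 231
at [0.4429 0.048  0.1831] yaw 87.17 w -0.0 F [0.2 0.1 0.4] t 12.45
->  [-1.0562, -0.0626, 0.0095, -0.0055, 0.0015, 1.2816] rows>= 6.7
```

View pics/m.png

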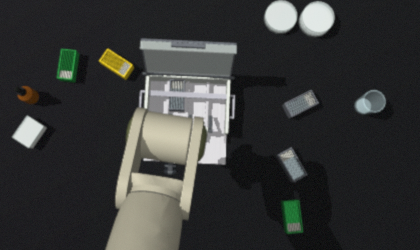

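Call:
step_arm --steps '[0.6,-0.14,-0.01,0,0,0,0.18,1,-0.28,-0.02,0,0,0,0.36,1,-0.42,-0.03,0,0,0,0.54,1,-0.56,-0.04,0,0,0,0.72,1,-0.7,-0.05,0,0,0,0.9,1,-0.84,-0.06,0,0,0,1,1,-0.98,-0.06,0.05,0,0,1,1,-0.98,-0.06,0.1,0,0,1]'

```text
time_s: 13.25
position: [0.4106, -0.2501, 0.1514]
tool_rot: [[0.744, 0.668, -0.005], [0.668, -0.744, -0.001], [-0.004, -0.002, -1.0]]
ft_force: [-0.0, -0.2, -0.3]
grip_width: 0.0853
```

Run:
```python
from h import *
plan([.4085,-.2675,.12],29.5)
```

```text
at [ 0.4106 -0.2501  0.1514] yaw 41.91 w 0.0853 F [-0.  -0.2 -0.3] t 13.25
->  [-0.0437, 0.0387, 0.1048, -0.0024, 0.0054, 0.2758] rows>= 1.4
```

Call:
step_arm --steps '[1,-0.044,0.039,0.1,0,0,0.15,1,-0.044,0.039,0.105,0,0,0.276,1,-0.044,0.039,0.105,0,0,0.276,1,-0.044,0.039,0.105,0,0,0.276]'

```text
time_s: 13.65
position: [0.4083, -0.2626, 0.1207]
tool_rot: [[0.867, 0.499, -0.006], [0.499, -0.867, 0.001], [-0.004, -0.004, -1.0]]
ft_force: [0.0, 0.1, 0.1]
grip_width: 0.0852
```

Run:
```python
from h import *
p,d=imaging.get_image("wrist"); cv2.imwrite("pics/n.png",p)
for r in imaging.regions_of("wrist","rack0"):
    P,u,v=deproj("wrist",d,r["mask"]); rc,n=rect(P,.025,.045); print(round(r["score"],2),r["pixel"],rc,n)
plan([.4085,-.2675,.027],29.5)
```

```text
0.9 [496.4, 26.0] ((570.0790405273438, -298.7121276855469), (28.783395767211914, 85.48054504394531), 27.05133056640625) 4651
0.71 [325.7, 205.0] ((408.1044921875, -266.0763854980469), (84.89799499511719, 42.121490478515625), 28.918853759765625) 3276
at [ 0.4083 -0.2623  0.1212] yaw 29.9 w 0.0851 F [-0.2  0.8 -0.6] t 13.75
->  [-0.0067, 0.0165, 0.3141, -0.0041, 0.0055, 0.0088] rows>= 1.9
```

View pics/n.png

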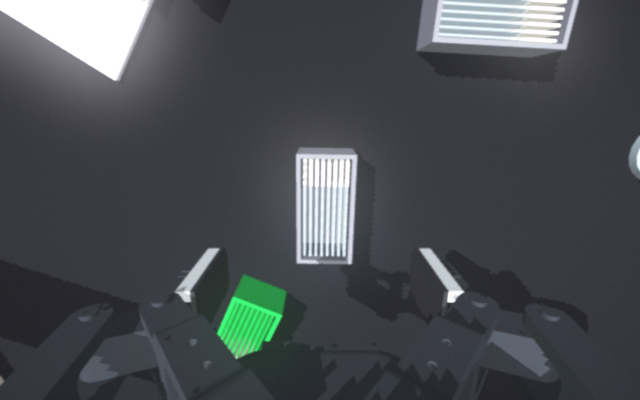

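The grey rack at (326,205) is between the jaws. The green look-alike at (255,310) stays clear of both fingers.

Call:
step_arm --steps '[1,-0.005,0.012,0.16,0,0,0.009,1,-0.005,0.012,0.31,0,0,0.009,1,-0.005,0.012,0.31,0,0,0.009,0,-0.005,0.012,0.31,0,0,0.009,0,-0.005,0.012,0.31,0,0,0.009,0,-0.005,0.012,0.31,0,0,0.009,0,-0.005,0.012,0.31,0,0,0.009,0,-0.005,0.012,0.31,0,0,0.009,0,-0.005,0.012,0.25,0,0,0.009,0,-0.005,0.012,0.17,0,0,0.009]'

```text
time_s: 14.75
position: [0.4078, -0.2657, 0.071]
tool_rot: [[0.871, 0.49, -0.006], [0.49, -0.871, 0.002], [-0.005, -0.005, -1.0]]
ft_force: [0.1, -0.3, -2.2]
grip_width: 0.0415
```

Run:
```python
from h import *
# lane2 apron
def loc(X,Y): return np.array([.4965,.0231])+X*np.array([.9988,-.0489])+Y*np.array([.0489,.9988])
print(loc(-.04,-.0275))
plan([.40,-.15,.075],15)
plan([*loc(-.04,-.0275),.075],-2.8)
p,d=imaging.get_image("wrist"); cv2.imwrite("pics/o.png",p)
```

```text
[ 0.45520325 -0.002411  ]
at [ 0.4078 -0.2657  0.071 ] yaw 29.37 w 0.0415 F [ 0.1 -0.3 -2.2] t 14.75
->  [0.1665, -0.3487, -0.0125, -0.0053, 0.0067, 0.3193] rows>= 2.3
at [ 0.4078 -0.2657  0.071 ] yaw 29.37 w 0.0415 F [ 0.1 -0.3 -2.2] t 14.75
->  [0.5681, -0.6872, -0.0128, -0.0042, 0.0075, 0.7149] rows>= 5.4
```

View pics/o.png

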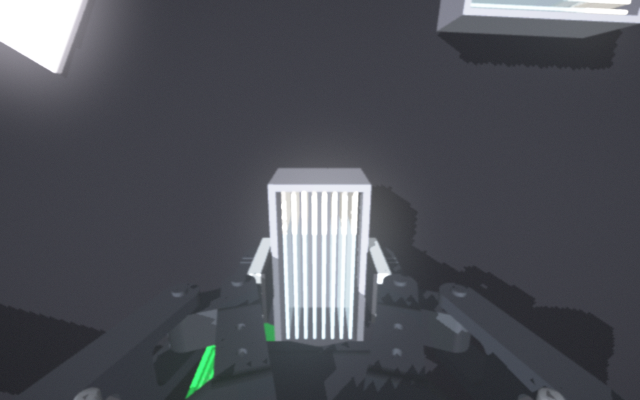

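Call:
step_arm --steps '[0,0.08,-0.15,-0.02,0,0,0.16,0,0.165,-0.29,-0.02,0,0,0.319,0,0.22,-0.39,-0.02,0,0,0.45,0,0.32,-0.49,-0.02,0,0,0.6,0,0.42,-0.58,-0.02,0,0,0.715,0,0.52,-0.65,-0.02,0,0.005,0.715,0,0.57,-0.687,-0.015,0,0.007,0.715,0,0.57,-0.687,-0.015,0,0.007,0.715,0,0.57,-0.687,-0.015,0,0.007,0.715]'

```text
time_s: 15.7
position: [0.4562, -0.0021, 0.0751]
tool_rot: [[0.999, -0.048, 0.001], [-0.048, -0.999, 0.003], [0.0, -0.003, -1.0]]
ft_force: [0.0, 0.4, -1.3]
grip_width: 0.0413
```

Run:
```python
from h import *
plan([.4552,-.0024,.0355],-2.8)
p,d=imaging.get_image("wrist"); cv2.imwrite("pics/q.png",p)
P,u,v=deproj("wrist",d)
for r in imaging.regions_of("wrist","rack0")[:3]:
    P,u,v=deproj("wrist",d,r["mask"]); rc,n=rect(P,.06,.09); print(round(r["score"],2),r["pixel"],rc,n)
```

```text
at [ 0.4562 -0.0021  0.0751] yaw -2.76 w 0.0413 F [ 0.   0.4 -1.3] t 15.7
->  [-0.0032, 0.0016, 0.1319, -0.0032, -0.0005, 0.0009] rows>= 0.8
0.81 [629.9, 385.9] ((0.0, 0.0), (0.0, 0.0), 0.0) 0
0.71 [319.5, 250.7] ((456.5503234863281, -1.4412784576416016), (42.114540100097656, 83.20013427734375), 86.37406921386719) 10959
0.67 [214.6, 27.2] ((0.0, 0.0), (0.0, 0.0), 0.0) 0
```

View pics/q.png

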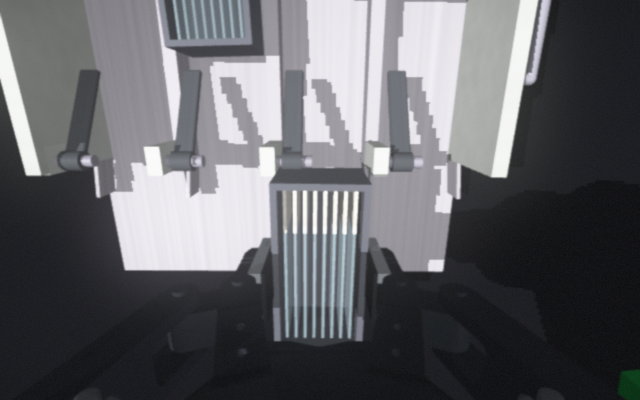

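Call:
step_arm --steps '[0,-0.003,0.002,0.04,0,0,0,0,-0.003,0.002,0.08,0,0,0,0,-0.003,0.002,0.12,0,0,0,0,-0.003,0.002,0.133,0,0,0,0,-0.003,0.002,0.133,0,0,0,0,-0.003,0.002,0.133,0,0,0]'

```text
time_s: 16.4
position: [0.455, -0.0033, 0.0351]
tool_rot: [[0.999, -0.05, -0.0], [-0.05, -0.999, 0.002], [-0.001, -0.002, -1.0]]
ft_force: [-0.9, -1.9, 4.3]
grip_width: 0.0416
```

Call:
step_arm --steps '[1,0,0,0,0,0,0,1,0,0,0,0,0,0,1,0,0,0,0,0,0,1,0,0,0,0,0,0,1,0,0,-0.1,0,0,0,1,0,0,-0.2,0,0,0,1,0,0,-0.3,0,0,0,1,0,0,-0.33,0,0,0]'

```text
time_s: 17.2
position: [0.456, -0.0033, 0.1361]
tool_rot: [[0.999, -0.049, 0.004], [-0.049, -0.999, 0.002], [0.004, -0.002, -1.0]]
ft_force: [0.3, 0.2, 0.0]
grip_width: 0.0856
```

Run:
```python
from h import *
p,d=imaging.get_image("wrist"); cv2.imwrite("pics/r.png",p)
plan([.37,-.003,.14],42.2)
```

```text
at [ 0.456  -0.0033  0.136 ] yaw -2.81 w 0.0853 F [-0.5  0.1  1.3] t 17.25
->  [-0.2864, 0.013, -0.0145, -0.0003, -0.0052, -1.0002] rows>= 5.2
```

View pics/r.png

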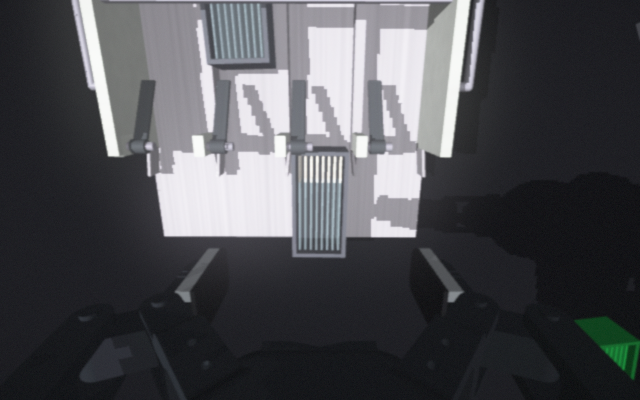

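The rack stands square at the lane 2 mouth, at (320,205). Next I'll close the fingers, turn, and go behind it.

Call:
step_arm --steps '[0,-0.15,0.005,-0.015,0,0,-0.19,0,-0.28,0.013,-0.015,0,0,-0.38,0,-0.286,0.013,-0.015,0,0,-0.57,0,-0.286,0.013,-0.015,0,0,-0.76,0,-0.286,0.013,-0.015,0,0,-0.95,0,-0.286,0.013,-0.015,0,0,-1,0,-0.286,0.013,-0.015,0,0,-1]'

```text
time_s: 17.95
position: [0.3688, -0.0027, 0.1373]
tool_rot: [[0.741, 0.672, -0.003], [0.672, -0.741, 0.003], [0.0, -0.004, -1.0]]
ft_force: [0.5, 0.4, 0.6]
grip_width: 0.0002
```

Run:
```python
from h import *
def loc(X,Y): return np.array([.4965,.0231])+X*np.array([.9988,-.0489])+Y*np.array([.0489,.9988])
print(loc(-.129,-.0325))
plan([*loc(-.129,-.0325),.032],87.2)
```

```text
[ 0.36606555 -0.0030529 ]
at [ 0.3688 -0.0027  0.1373] yaw 42.18 w 0.0002 F [0.5 0.4 0.6] t 17.95
->  [-0.0077, -0.0038, 0.3511, -0.0048, -0.0025, -1.0003] rows>= 5.2
```

Call:
step_arm --steps '[0,-0.008,-0.004,0,0,0,-0.19,0,-0.008,-0.004,0,0,0,-0.38,0,-0.008,-0.004,0,0,0,-0.57,0,-0.008,-0.004,0.06,0,0,-0.76,0,-0.008,-0.004,0.16,0,0,-0.95,0,-0.008,-0.004,0.26,0,0,-1,0,-0.008,-0.004,0.351,0,0,-1,0,-0.008,-0.004,0.351,0,0,-1]'

```text
time_s: 18.75
position: [0.3649, -0.0028, 0.0306]
tool_rot: [[0.051, 0.999, -0.007], [0.999, -0.051, 0.005], [0.005, -0.007, -1.0]]
ft_force: [-0.1, -0.0, 0.4]
grip_width: -0.0003
```

Run:
```python
from h import *
plan([.5445,-.0118,.032],87.2)
p,d=imaging.get_image("wrist"); cv2.imwrite("pics/s.png",p)
```

```text
at [ 0.3649 -0.0028  0.0306] yaw 87.09 w -0.0003 F [-0.1 -0.   0.4] t 18.75
->  [0.0004, 0.5992, -0.0093, -0.0095, -0.0058, -0.0024] rows>= 3.6
```

View pics/s.png

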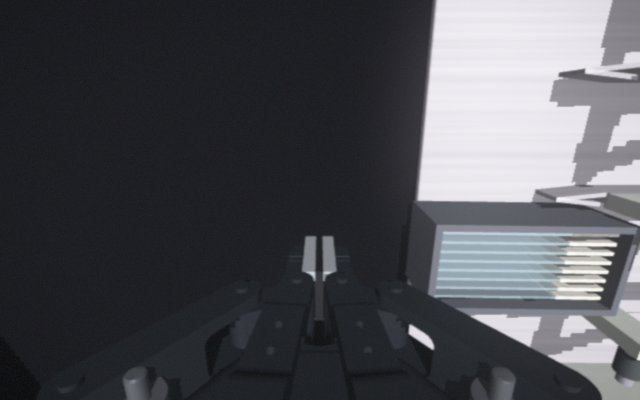

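Call:
step_arm --steps '[0,0,0.06,0,0,0,0,0,0,0.1,0,0,0,0,0,0,0.14,0,0,0,0,0,0,0.18,0,0,0,0,0,0,0.22,0,0,0,0,0,0,0.26,0,0,0,0,0,0,0.3,0,0,0,0,0,0,0.34,0,0,0,0,0,0,0.38,0,0,0,0,0,0,0.4,0,0,0,0]'

```text
time_s: 19.8
position: [0.487, -0.0092, 0.0341]
tool_rot: [[0.05, 0.999, 0.0], [0.999, -0.05, 0.002], [0.002, 0.0, -1.0]]
ft_force: [-2.1, -0.2, 1.1]
grip_width: -0.0001
```

Run:
```python
from h import *
plan([.5418,-.0118,.032],87.2)
p,d=imaging.get_image("wrist"); cv2.imwrite("pics/t.png",p)
```

```text
at [ 0.487  -0.0092  0.0341] yaw 87.15 w -0.0001 F [-2.1 -0.2  1.1] t 19.8
->  [0.0004, 0.1828, 0.007, 0.0001, -0.003, -0.0011] rows>= 1.1
```

View pics/t.png

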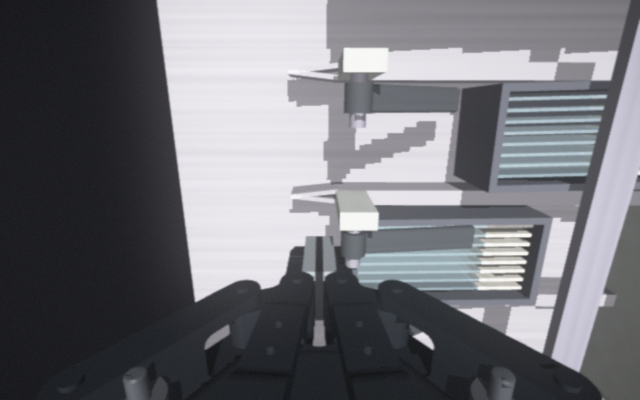

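Call:
step_arm --steps '[0,0,0.03,0,0,0,0,0,0,0.06,0,0,0,0,0,0,0.09,0,0,0,0,0,0,0.12,0,0,0,0,0,0,0.145,0,0,0,0,0,0,0.165,0,0,0,0,0,0,0.175,0,0,0,0,0,0,0.185,0,0,0,0,0,0,0.19,0,0,0,0,0,0,0.192,0,0,0,0]'

```text
time_s: 20.85
position: [0.5419, -0.0118, 0.0326]
tool_rot: [[0.049, 0.999, -0.006], [0.999, -0.049, 0.003], [0.003, -0.006, -1.0]]
ft_force: [-13.3, -1.9, 10.2]
grip_width: -0.0001
```

Run:
```python
from h import *
plan([.5418,-.0118,.032],87.2)
p,d=imaging.get_image("wrist"); cv2.imwrite("pics/u.png",p)
```

```text
at [ 0.5419 -0.0118  0.0326] yaw 87.2 w -0.0001 F [-13.3  -1.9  10.2] t 20.85
->  [-0.0, -0.0003, 0.002, -0.0081, -0.0037, 0.0001] rows>= 0.0
```

View pics/u.png

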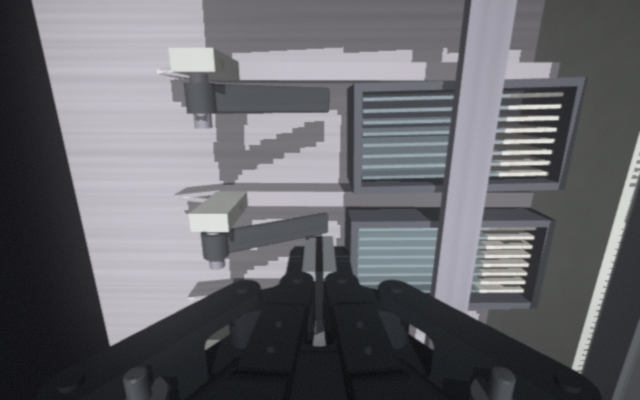

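Call:
step_arm --steps '[0,0,-0.05,0,0,0,0,0,0,-0.08,-0.05,0,0,0,0,0,-0.1,-0.2,0,0,0,0,0,-0.15,-0.36,0,0,0,0.5,-0.1,-0.2,-0.45,0,0,-0.1,1,-0.24,-0.2,-0.45,0,0,-0.25,1,-0.38,-0.2,-0.45,0,0,-0.4,1,-0.52,-0.2,-0.45,0,0,-0.55,1,-0.66,-0.2,-0.4,0,0,-0.66,1,-0.66,-0.2,-0.4,0,0,-0.66]'

```text
time_s: 21.9
position: [0.474, -0.2114, 0.1509]
tool_rot: [[-0.45, 0.893, -0.001], [0.893, 0.45, 0.002], [0.002, 0.0, -1.0]]
ft_force: [-0.5, -0.3, 0.6]
grip_width: 0.0848
```

Run:
```python
from h import *
p,d=imaging.get_image("top"); cv2.imwrite("pics/v.png",p[60:310,130:550])
for r in imaging.regions_of("top","rack0"):
    P,u,v=deproj("top",d,r["mask"]); rc,n=rect(P,.022,.05); print(round(r["score"],2),r["pixel"],p[int(r["pixel"][1]),int(r["pixel"][0])],np.round(rc[0],1),np.round(rc[1],1),rc[2],n)
plan([.5765,-.2967,.12],117)
```

```text
0.93 [246.6, 120.8] [ 29 147 169] [691.4 214.4] [86.8 42.8] 56.70951843261719 306
0.89 [326.6, 161.3] [120 116 108] [597.6 -10.3] [38.5 84. ] 86.86946868896484 152
0.7 [200.7, 127.4] [38 86 22] [687.5 350.6] [44.7 85.2] 82.55059814453125 442
0.6 [426.0, 282.9] [ 64 116  50] [ 256.2 -279.2] [33.7 70.4] 66.61568450927734 164
0.56 [308.0, 158.4] [117 115 107] [601.   46.6] [44.7 86.5] 89.80227661132812 258
0.56 [315.6, 162.9] [136 133 134] [564.1  17.1] [259.5 157.8] 87.21585083007812 1054
0.46 [318.8, 178.3] [134 131 131] [522.7   7.6] [ 9.6 47.7] 86.21919250488281 57
at [ 0.4743 -0.2078  0.1519] yaw 116.74 w 0.0852 F [0.3 1.2 0.3] t 22.0
->  [-0.4182, 0.1708, 0.1052, 0.0009, -0.004, -0.0058] rows>= 2.8
```

View pics/v.png

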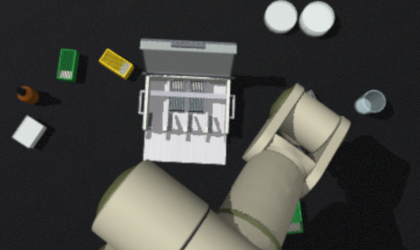

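Call:
step_arm --steps '[1,-0.14,0.06,0.03,0,0,0,1,-0.28,0.11,0.07,0,0,0,1,-0.418,0.171,0.105,0,0,0,1,-0.418,0.171,0.105,0,0,0,1,-0.418,0.171,0.105,0,0,0]'

```text
time_s: 22.5
position: [0.5773, -0.2945, 0.1199]
tool_rot: [[-0.453, 0.892, -0.001], [0.892, 0.453, 0.003], [0.004, 0.0, -1.0]]
ft_force: [-0.4, -0.0, 0.8]
grip_width: 0.0854
```

Run:
```python
from h import *
p,d=imaging.get_image("wrist"); cv2.imwrite("pics/x.png",p)
for r in imaging.regions_of("wrist","rack0"):
    P,u,v=deproj("wrist",d,r["mask"]); rc,n=rect(P,.025,.045); print(round(r["score"],2),r["pixel"],rc,n)
plan([.5765,-.2967,.0275],117)
```

```text
0.76 [316.1, 205.0] ((575.7097778320312, -295.6095275878906), (42.18363571166992, 84.65727996826172), 26.902982711791992) 3245
at [ 0.5767 -0.2943  0.1212] yaw 116.94 w 0.0855 F [-0.8  0.8 -0.4] t 22.6
->  [-0.0077, -0.0045, 0.3123, 0.001, -0.0032, -0.0014] rows>= 1.9
```

View pics/x.png

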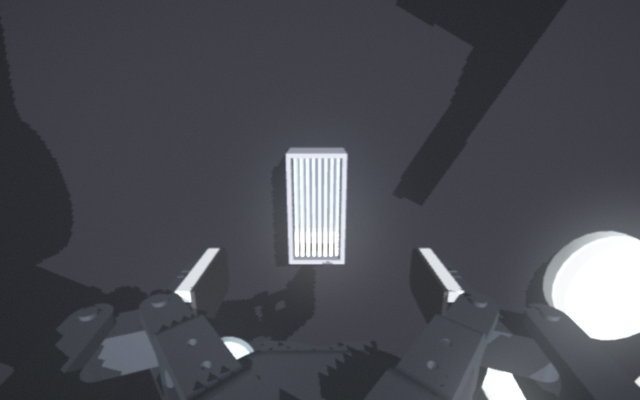

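The rack at (317,205) is grey and centred, with the beaker rim well away at (235,350). I'll grip and lift.

Call:
step_arm --steps '[1,-0.006,-0.005,0.16,0,0,0,1,-0.006,-0.005,0.31,0,0,0,1,-0.006,-0.005,0.31,0,0,0,0,-0.006,-0.005,0.31,0,0,0,0,-0.006,-0.005,0.31,0,0,0,0,-0.006,-0.005,0.31,0,0,0,0,-0.006,-0.005,0.31,0,0,0,0,-0.006,-0.005,0.31,0,0,0,0,-0.006,-0.005,0.25,0,0,0,0,-0.006,-0.005,0.17,0,0,0]'

```text
time_s: 23.6
position: [0.5759, -0.2976, 0.0701]
tool_rot: [[-0.452, 0.892, -0.002], [0.892, 0.452, 0.003], [0.004, 0.0, -1.0]]
ft_force: [-0.9, -0.4, -1.6]
grip_width: 0.0411
```

Run:
```python
from h import *
def loc(X,Y): return np.array([.4965,.0231])+X*np.array([.9988,-.0489])+Y*np.array([.0489,.9988])
print(loc(-.04,-.0825))
plan([.43,-.20,.075],148)
plan([*loc(-.04,-.0825),.075],161)
p,d=imaging.get_image("wrist"); cv2.imwrite("pics/y.png",p)
```

```text
[ 0.45251375 -0.057345  ]
at [ 0.5759 -0.2976  0.0701] yaw 116.88 w 0.0411 F [-0.9 -0.4 -1.6] t 23.6
->  [0.51, -0.2867, -0.0143, 0.0013, -0.0047, -0.6916] rows>= 3.6
at [ 0.5759 -0.2976  0.0701] yaw 116.88 w 0.0411 F [-0.9 -0.4 -1.6] t 23.6
->  [0.9002, -0.0048, -0.0128, 0.0019, -0.0046, -0.9805] rows>= 5.4
```

View pics/y.png

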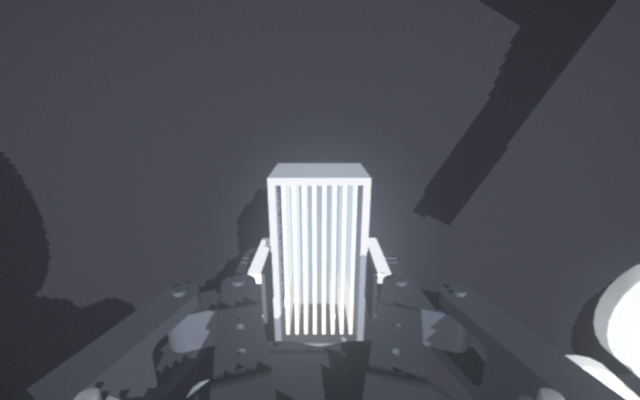

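Held. I'll go round in front of the carrier.

Call:
step_arm --steps '[0,0.13,-0.08,-0.02,0,0,-0.17,0,0.26,-0.16,-0.02,0,0,-0.35,0,0.38,-0.23,-0.02,0,0,-0.52,0,0.51,-0.287,-0.02,0,0,-0.69,0,0.51,-0.287,-0.02,0,0,-0.8,0,0.51,-0.287,-0.02,0,0,-0.98]'

```text
time_s: 24.25
position: [0.4297, -0.1998, 0.0768]
tool_rot: [[-0.947, 0.322, 0.0], [0.322, 0.947, 0.002], [0.0, 0.002, -1.0]]
ft_force: [0.0, 0.3, -1.2]
grip_width: 0.0409
```

Run:
```python
from h import *
plan([.4525,-.0573,.075],177.2)
```

```text
at [ 0.4297 -0.1998  0.0768] yaw 161.24 w 0.0409 F [ 0.   0.3 -1.2] t 24.25
->  [0.0809, 0.4742, 0.0067, 0.0023, 0.0, -0.3547] rows>= 2.9
```

Call:
step_arm --steps '[0,0.02,0.13,0,0,0,-0.18,0,0.04,0.28,0,0,0,-0.355,0,0.07,0.41,0.005,0,0,-0.355,0,0.081,0.474,0.005,0,0,-0.355,0,0.081,0.474,0.005,0,0,-0.355,0,0.081,0.474,0.005,0,0,-0.355]'

```text
time_s: 24.85
position: [0.4539, -0.0578, 0.0752]
tool_rot: [[-0.999, 0.052, 0.001], [0.052, 0.999, 0.002], [-0.001, 0.002, -1.0]]
ft_force: [0.1, -1.1, -1.4]
grip_width: 0.0412
```

Run:
```python
from h import *
plan([.4525,-.0573,.0355],177.2)
p,d=imaging.get_image("wrist"); cv2.imwrite("pics/z.png",p)
for r in imaging.regions_of("wrist","rack0")[:2]:
    P,u,v=deproj("wrist",d,r["mask"]); rc,n=rect(P,.06,.09); print(round(r["score"],2),r["pixel"],rc,n)
```

```text
at [ 0.4539 -0.0578  0.0752] yaw 177.0 w 0.0412 F [ 0.1 -1.1 -1.4] t 24.85
->  [0.005, 0.0011, 0.1324, 0.003, 0.0007, -0.0044] rows>= 0.8
0.8 [318.3, 249.0] ((451.56646728515625, -57.486751556396484), (42.29837417602539, 82.97142028808594), 86.40303802490234) 11524
0.69 [430.5, 371.6] ((0.0, 0.0), (0.0, 0.0), 0.0) 0
```

View pics/z.png

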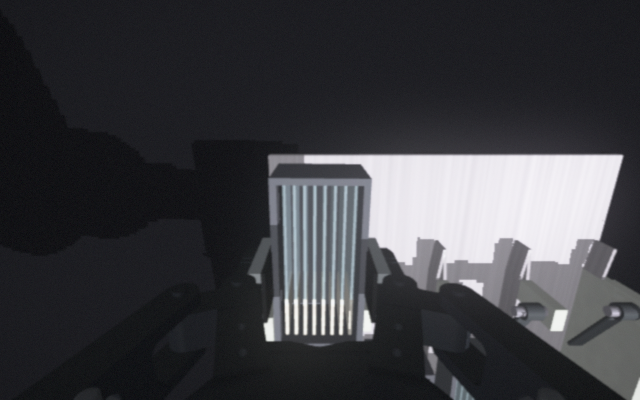

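Call:
step_arm --steps '[0,0,0.001,0.04,0,0,-0.004,0,0,0.001,0.08,0,0,-0.004,0,0,0.001,0.12,0,0,-0.004,0,0,0.001,0.132,0,0,-0.004,0,0,0.001,0.132,0,0,-0.004,0,0,0.001,0.132,0,0,-0.004]'

```text
time_s: 25.55
position: [0.4538, -0.0581, 0.0354]
tool_rot: [[-0.999, 0.051, -0.0], [0.051, 0.999, 0.003], [0.0, 0.002, -1.0]]
ft_force: [0.4, -0.9, -1.9]
grip_width: 0.0412
```

Call:
step_arm --steps '[1,0,0,0,0,0,0,1,0,0,0,0,0,0,1,0,0,0,0,0,0,1,0,0,0,0,0,0,1,0,0,-0.1,0,0,0,1,0,0,-0.2,0,0,0,1,0,0,-0.3,0,0,0,1,0,0,-0.33,0,0,0]'

```text
time_s: 26.35
position: [0.4546, -0.0581, 0.1366]
tool_rot: [[-0.999, 0.05, 0.004], [0.05, 0.999, 0.001], [-0.003, 0.001, -1.0]]
ft_force: [0.7, 0.4, -0.2]
grip_width: 0.0852
```

Run:
```python
from h import *
p,d=imaging.get_image("wrist"); cv2.imwrite("pics/aa.png",p)
plan([.363,-.058,.14],132.2)
```

```text
at [ 0.4546 -0.0581  0.1364] yaw 177.14 w 0.0852 F [1.5 0.5 0.7] t 26.4
->  [0.3048, -0.0148, -0.0129, 0.0031, 0.0035, 0.9988] rows>= 5.2
```

View pics/aa.png

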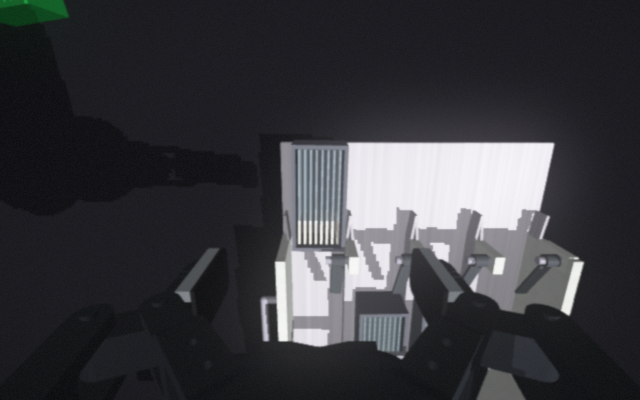

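The rack stands square at the lane 3 mouth, at (320,197). I'll do the same turn and push.

Call:
step_arm --steps '[0,0.15,-0.007,-0.013,0,0,0.19,0,0.3,-0.015,-0.013,0,0,0.38,0,0.305,-0.015,-0.013,0,0,0.57,0,0.305,-0.015,-0.013,0,0,0.76,0,0.305,-0.015,-0.013,0,0,0.95,0,0.305,-0.015,-0.013,0,0,1,0,0.305,-0.015,-0.013,0,0,1]'

```text
time_s: 27.1
position: [0.3617, -0.0576, 0.1372]
tool_rot: [[-0.671, 0.742, -0.002], [0.742, 0.671, 0.004], [0.004, 0.001, -1.0]]
ft_force: [-0.6, 0.2, -0.4]
grip_width: -0.0001
```

Run:
```python
from h import *
def loc(X,Y): return np.array([.4965,.0231])+X*np.array([.9988,-.0489])+Y*np.array([.0489,.9988])
print(loc(-.129,-.0875))
plan([*loc(-.129,-.0875),.032],87.2)
```

```text
[ 0.36337605 -0.0579869 ]
at [ 0.3617 -0.0576  0.1372] yaw 132.12 w -0.0001 F [-0.6  0.2 -0.4] t 27.1
->  [-0.0063, 0.0031, 0.3506, -0.0014, -0.0055, 0.9982] rows>= 5.2
```

Call:
step_arm --steps '[0,-0.006,0.003,0,0,0,0.19,0,-0.006,0.003,0,0,0,0.38,0,-0.006,0.003,0,0,0,0.57,0,-0.006,0.003,0.06,0,0,0.76,0,-0.006,0.003,0.16,0,0,0.95,0,-0.006,0.003,0.26,0,0,1,0,-0.006,0.003,0.35,0,0,1,0,-0.006,0.003,0.35,0,0,1]'

```text
time_s: 27.9
position: [0.3624, -0.0575, 0.0307]
tool_rot: [[0.049, 0.999, -0.007], [0.999, -0.049, 0.006], [0.006, -0.007, -1.0]]
ft_force: [-0.5, 0.1, 0.3]
grip_width: 0.0001
```

Run:
```python
from h import *
plan([.5391,-.0666,.032],87.2)
p,d=imaging.get_image("wrist"); cv2.imwrite("pics/ab.png",p)
```

```text
at [ 0.3624 -0.0575  0.0307] yaw 87.2 w 0.0001 F [-0.5  0.1  0.3] t 27.9
->  [-0.0015, 0.5899, -0.0085, -0.0091, -0.007, 0.0] rows>= 3.5
```

View pics/ab.png

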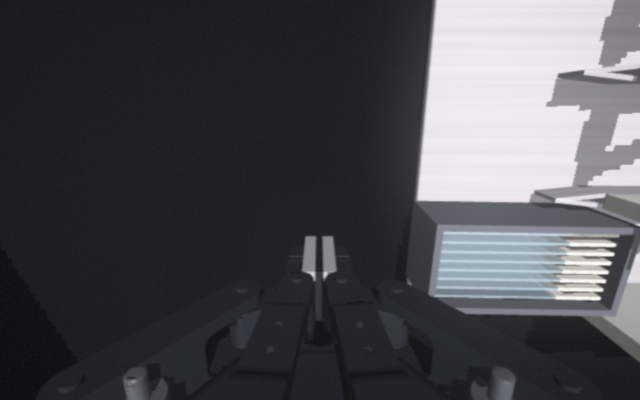

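Call:
step_arm --steps '[0,0,0.06,0,0,0,0,0,0,0.1,0,0,0,0,0,0,0.14,0,0,0,0,0,0,0.18,0,0,0,0,0,0,0.22,0,0,0,0,0,0,0.26,0,0,0,0,0,0,0.3,0,0,0,0,0,0,0.34,0,0,0,0,0,0,0.38,0,0,0,0,0,0,0.4,0,0,0,0]'

```text
time_s: 28.95
position: [0.484, -0.0642, 0.0342]
tool_rot: [[0.049, 0.999, -0.001], [0.999, -0.049, 0.002], [0.002, -0.001, -1.0]]
ft_force: [-6.8, 0.6, 5.5]
grip_width: -0.0001
```

Run:
```python
from h import *
plan([.5391,-.0666,.032],87.2)
p,d=imaging.get_image("wrist"); cv2.imwrite("pics/ac.png",p)
```

```text
at [ 0.484  -0.0642  0.0342] yaw 87.2 w -0.0001 F [-6.8  0.6  5.5] t 28.95
->  [0.0008, 0.1837, 0.0073, -0.001, -0.003, 0.0001] rows>= 1.1
```

View pics/ac.png

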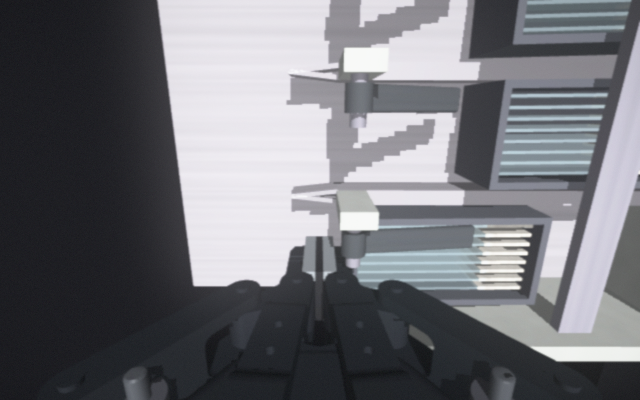

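Call:
step_arm --steps '[0,0,0.03,0,0,0,0,0,0,0.06,0,0,0,0,0,0,0.09,0,0,0,0,0,0,0.12,0,0,0,0,0,0,0.145,0,0,0,0,0,0,0.165,0,0,0,0,0,0,0.175,0,0,0,0,0,0,0.185,0,0,0,0,0,0,0.19,0,0,0,0,0,0,0.193,0,0,0,0]'

```text
time_s: 30.0
position: [0.5392, -0.0669, 0.0332]
tool_rot: [[0.049, 0.999, -0.007], [0.999, -0.049, 0.003], [0.003, -0.007, -1.0]]
ft_force: [-17.1, -2.6, 13.7]
grip_width: 0.0001
```

Run:
```python
from h import *
plan([.5391,-.0666,.032],87.2)
p,d=imaging.get_image("wrist"); cv2.imwrite("pics/ad.png",p)
```

```text
at [ 0.5392 -0.0669  0.0332] yaw 87.17 w 0.0001 F [-17.1  -2.6  13.7] t 30.0
->  [0.0009, -0.0003, 0.0039, -0.0086, -0.0038, -0.0006] rows>= 0.0
```

View pics/ad.png

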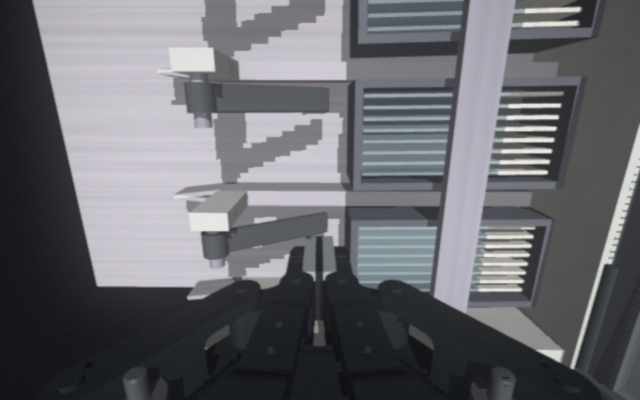

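All three racks are home with catches down. Next comes the cover, so I'll retreat, rise, and measure it.

Call:
step_arm --steps '[0,0,-0.05,0,0,0,0,0,0,-0.08,-0.05,0,0,0,0,0,-0.1,-0.2,0,0,0,0,0,-0.15,-0.36,0,0,-0.1,0,0,-0.3,-0.5,0,0,-0.29,0,0.1,-0.4,-0.6,0,0,-0.48,0,0.2,-0.5,-0.7,0,0,-0.67,0,0.26,-0.5,-0.8,0,0,-0.86,0,0.26,-0.5,-0.8,0,0,-1,0,0.26,-0.5,-0.8,0,0,-1]'

```text
time_s: 31.05
position: [0.396, 0.0181, 0.2742]
tool_rot: [[-0.672, 0.74, 0.003], [0.74, 0.672, 0.002], [-0.0, 0.003, -1.0]]
ft_force: [-0.5, -0.7, -0.2]
grip_width: -0.0
```

Run:
```python
from h import *
plan([.40,.015,.28],177.2)
p,d=imaging.get_image("top"); cv2.imwrite("pics/ae.png",p)
P,u,v=deproj("top",d)
m=(P[:,0]>.62)&(P[:,0]<.78)&(P[:,1]<.16)&(P[:,1]>-.13)&(P[:,2]>.07)
Q=P[m]; X=(Q[:,:2]-[.4965,.0231])@np.array([.9988,-.0489]); Y=(Q[:,:2]-[.4965,.0231])@np.array([.0489,.9988])
for lo in np.arange(.07,.24,.01):
    k=(Q[:,2]>=lo)&(Q[:,2]<lo+.01)
    if k.sum(): print(lo.round(2),k.sum(),np.percentile(X[k],[1,50,99]).round(3),np.percentile(Y[k],[1,99]).round(3))
for r in imaging.pinpoint("top","cover_edge")[:2]: print(r, ray("top",r["pixel"],.208))
for r in imaging.regions_of("top","rack0"):
    PP,_,_=deproj("top",d,r["mask"]); rc,n=rect(PP,.022,.05); w=np.array(rc[0])/1000-[.4965,.0231]; print(round(r["score"],2),r["pixel"],np.round(rc[0],1),np.round(rc[1],1),"loc",(w@[.9988,-.0489]).round(4),(w@[.0489,.9988]).round(4))
```

```text
at [0.396  0.0181 0.2742] yaw 132.26 w -0.0 F [-0.5 -0.7 -0.2] t 31.05
->  [-0.0167, 0.0031, -0.0192, 0.0038, 0.0019, -0.9987] rows>= 5.2
0.07 195 [0.148 0.152 0.156] [-0.112  0.107]
0.08 179 [0.152 0.155 0.158] [-0.113  0.107]
0.09 185 [0.155 0.158 0.162] [-0.113  0.107]
0.1 171 [0.157 0.161 0.164] [-0.114  0.107]
0.11 195 [0.159 0.164 0.167] [-0.113  0.108]
0.12 191 [0.162 0.167 0.17 ] [-0.113  0.107]
0.13 198 [0.166 0.17  0.173] [-0.111  0.109]
0.14 204 [0.167 0.172 0.176] [-0.113  0.106]
0.15 212 [0.171 0.175 0.179] [-0.113  0.107]
0.16 222 [0.173 0.178 0.181] [-0.115  0.107]
0.17 139 [0.175 0.18  0.182] [-0.113  0.109]
0.18 1 [0.178 0.178 0.178] [0.109 0.109]
0.2 82 [0.186 0.195 0.198] [-0.113  0.108]
0.21 842 [0.169 0.18  0.196] [-0.115  0.107]
0.22 125 [0.169 0.182 0.188] [-0.058  0.093]
{'pixel': [315.9, 101.2], 'score': 0.87} [0.69106295 0.01683062 0.208     ]
{'pixel': [281.1, 172.8], 'score': 0.45} [0.52019341 0.09727678 0.208     ]
0.88 [423.0, 276.5] [ 270.6 -265. ] [84.2 43.3] loc -0.2115 -0.2988
0.87 [305.8, 157.3] [600.3  44.9] [84.6 41.1] loc 0.1026 0.0268
0.83 [327.1, 159.8] [597.1  -9.8] [39.6 84.1] loc 0.1021 -0.0279
0.78 [248.3, 122.2] [691.2 214.3] [84.5 42.1] loc 0.1851 0.2005
0.73 [346.1, 157.2] [594.4 -64.6] [41.5 84.4] loc 0.1021 -0.0828
0.61 [201.1, 127.0] [687.7 350.7] [45.1 85.4] loc 0.1749 0.3366
```

View pics/ae.png

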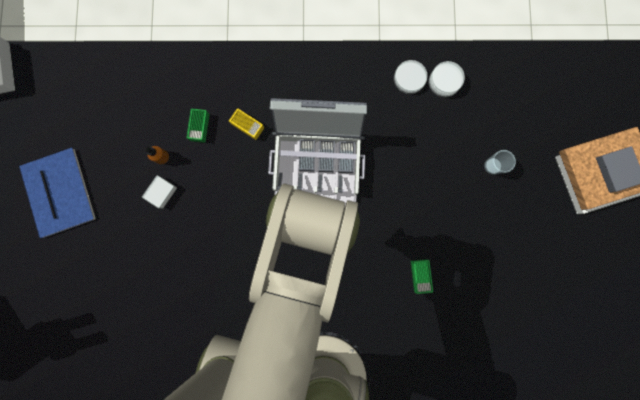

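Call:
step_arm --steps '[0,0,0,0,0,0,-0.19,0,0,0,0,0,0,-0.38,0,0,0,0,0,0,-0.57,0,0,0,0,0,0,-0.76,0,0,0,0,0,0,-0.95,0,0,0,0,0,0,-1,0,0,0,0,0,0,-1]'

```text
time_s: 31.9
position: [0.3959, 0.0173, 0.2725]
tool_rot: [[-0.999, 0.052, -0.002], [0.052, 0.999, 0.003], [0.003, 0.003, -1.0]]
ft_force: [0.2, 0.2, 0.5]
grip_width: 0.0005
```

Run:
```python
from h import *
plan([.60,.014,.27],177.2)
plan([.72,.0125,.27],177.2)
```

```text
at [0.3959 0.0173 0.2725] yaw 177.0 w 0.0005 F [0.2 0.2 0.5] t 31.9
->  [-0.68, 0.0248, 0.0067, 0.0038, -0.0033, -0.0045] rows>= 4.1
at [0.3959 0.0173 0.2725] yaw 177.0 w 0.0005 F [0.2 0.2 0.5] t 31.9
->  [-1.0797, 0.0407, 0.0057, 0.0038, -0.0033, -0.0045] rows>= 6.5
```

Call:
step_arm --steps '[0,-0.15,0.006,0,0,0,0,0,-0.3,0.012,0,0,0,0,0,-0.45,0.018,0,0,0,0,0,-0.6,0.023,0,0,0,0,0,-0.7,0.027,0,0,0,0,0,-0.7,0.027,0,0,0,0]'

```text
time_s: 32.5
position: [0.6086, 0.0146, 0.2705]
tool_rot: [[-0.999, 0.053, -0.003], [0.053, 0.999, 0.003], [0.003, 0.003, -1.0]]
ft_force: [-1.5, 0.6, -0.6]
grip_width: 0.0001
```

Run:
```python
from h import *
plan([.72,.0125,.27],177.2)
print(env.observe()["q"].round(1))
```

```text
at [0.6086 0.0146 0.2705] yaw 176.95 w 0.0001 F [-1.5  0.6 -0.6] t 32.5
->  [-0.3712, 0.0129, 0.0004, 0.0039, -0.0042, -0.0056] rows>= 2.2
[ -9.8  27.2  61.8   0.2  91.2 -96.8]
```

Call:
step_arm --steps '[0,-0.1,0.004,0,0,0,-0.005,0,-0.2,0.007,0,0,0,-0.005,0,-0.3,0.01,0,0,0,-0.005,0,-0.372,0.013,0,0,0,-0.005,0,-0.372,0.013,0,0,0,-0.005,0,-0.372,0.013,0,0,0,-0.005]'

```text
time_s: 33.1
position: [0.7172, 0.0133, 0.2721]
tool_rot: [[-0.999, 0.048, -0.002], [0.048, 0.999, 0.003], [0.003, 0.003, -1.0]]
ft_force: [1.1, -1.0, 0.6]
grip_width: -0.0
```

Run:
```python
from h import *
plan([.72,.0125,.19],177.2)
p,d=imaging.get_image("wrist"); cv2.imwrite("pics/af.png",p)
p,d=imaging.get_image("scene"); cv2.imwrite("pics/ag.png",p[120:300,250:470].repeat(3,0).repeat(3,1))
```

```text
at [0.7172 0.0133 0.2721] yaw 177.26 w -0.0 F [ 1.1 -1.   0.6] t 33.1
->  [-0.0101, -0.003, 0.2737, 0.0036, -0.0032, 0.0014] rows>= 1.6
```

View pics/ag.png

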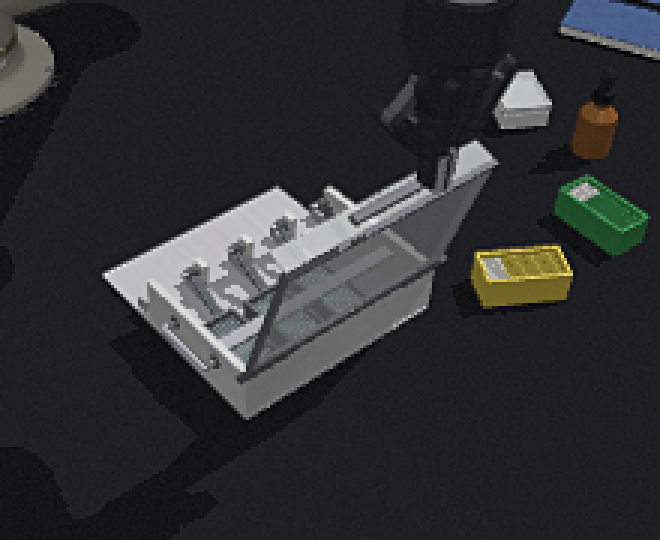

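View pics/af.png

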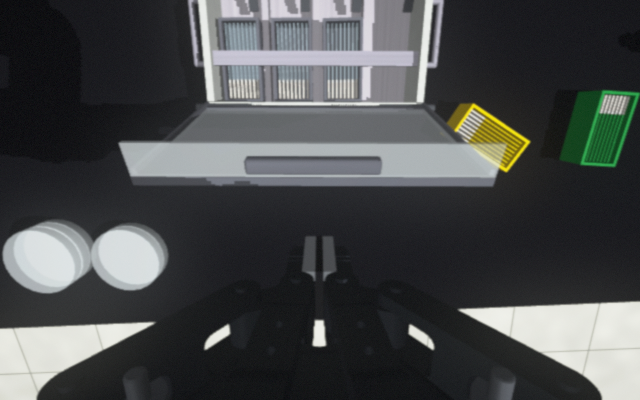

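Call:
step_arm --steps '[0,-0.01,-0.003,0.1,0,0,0,0,-0.01,-0.003,0.2,0,0,0,0,-0.01,-0.003,0.27,0,0,0,0,-0.01,-0.003,0.27,0,0,0]'

```text
time_s: 33.6
position: [0.7188, 0.0129, 0.1893]
tool_rot: [[-0.999, 0.047, -0.007], [0.047, 0.999, 0.004], [0.007, 0.003, -1.0]]
ft_force: [0.0, -0.6, 1.0]
grip_width: 0.0001
```

Run:
```python
from h import *
plan([.64,.0165,.19],177.2)
p,d=imaging.get_image("scene"); cv2.imwrite("pics/ah.png",p[120:300,250:470].repeat(3,0).repeat(3,1))
```

```text
at [0.7188 0.0129 0.1893] yaw 177.33 w 0.0001 F [ 0.  -0.6  1. ] t 33.6
->  [0.2628, -0.0002, -0.0005, 0.0041, -0.0088, 0.0028] rows>= 1.6
```

View pics/ah.png

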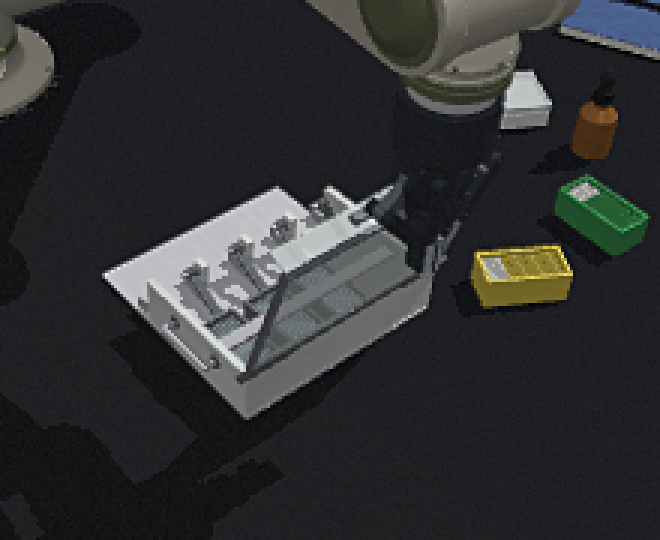

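Call:
step_arm --steps '[0,0.04,0,0,0,0,0,0,0.07,0,0,0,0,0,0,0.1,0,0,0,0,0,0,0.13,0,0,0,0,0,0,0.16,0,0,0,0,0,0,0.19,0,0,0,0,0,0,0.22,0,0,0,0,0,0,0.25,0,0,0,0,0,0,0.28,0,0,0,0,0,0,0.3,0,0,0,0,0]'

```text
time_s: 34.65
position: [0.6303, 0.0169, 0.1936]
tool_rot: [[-0.999, 0.046, 0.002], [0.046, 0.999, 0.002], [-0.002, 0.002, -1.0]]
ft_force: [1.8, -1.0, -0.8]
grip_width: -0.0001
```

Run:
```python
from h import *
def loc(X,Y): return np.array([.4965,.0231])+X*np.array([.9988,-.0489])+Y*np.array([.0489,.9988])
for X,z in((.0925,.161),(.069,.143),(.051,.119),(.0394,.0915),(.0355,.064)): plan([*loc(X+.011,0),z+.017],177.2)
p,d=imaging.get_image("scene"); cv2.imwrite("pics/ai.png",p[120:300,250:470].repeat(3,0).repeat(3,1))
```

```text
at [0.6303 0.0169 0.1936] yaw 177.35 w -0.0001 F [ 1.8 -1.  -0.8] t 34.65
->  [0.1016, -0.0009, 0.0519, 0.003, 0.0019, 0.0034] rows>= 0.7
at [0.6303 0.0169 0.1936] yaw 177.35 w -0.0001 F [ 1.8 -1.  -0.8] t 34.65
->  [0.18, -0.0008, 0.1118, 0.003, 0.0019, 0.0034] rows>= 1.3
at [0.6303 0.0169 0.1936] yaw 177.35 w -0.0001 F [ 1.8 -1.  -0.8] t 34.65
->  [0.2401, -0.0008, 0.1917, 0.003, 0.0019, 0.0034] rows>= 1.8
at [0.6303 0.0169 0.1936] yaw 177.35 w -0.0001 F [ 1.8 -1.  -0.8] t 34.65
->  [0.2789, -0.0009, 0.2833, 0.003, 0.0019, 0.0034] rows>= 2.4
at [0.6303 0.0169 0.1936] yaw 177.35 w -0.0001 F [ 1.8 -1.  -0.8] t 34.65
->  [0.2921, -0.0011, 0.3749, 0.003, 0.0019, 0.0034] rows>= 2.9
```

View pics/ai.png

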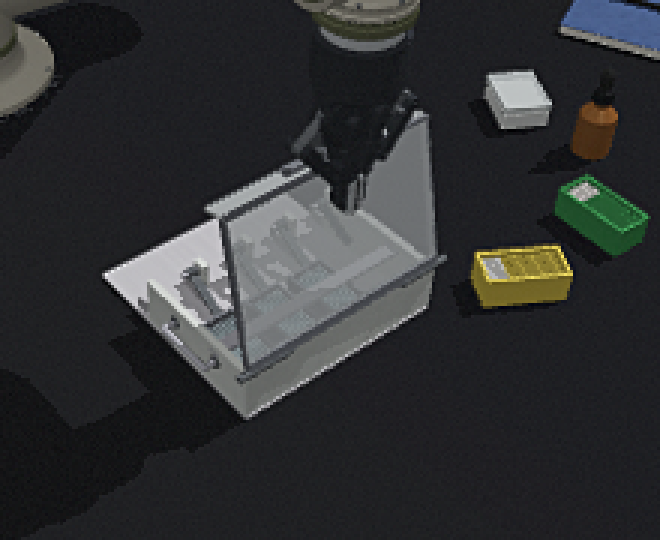

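Call:
step_arm --steps '[0,0.05,0,0.02,0,0,0,0,0.1,0,0.05,0,0,0,0,0.14,0,0.08,0,0,0,0,0.18,0,0.112,0,0,0,0,0.21,0,0.15,0,0,0,0,0.24,0,0.192,0,0,0,0,0.26,0,0.235,0,0,0,0,0.279,0,0.283,0,0,0,0,0.287,0,0.33,0,0,0,0,0.29,0,0.355,0,0,0]'

```text
time_s: 35.7
position: [0.5433, 0.0212, 0.0851]
tool_rot: [[-0.999, 0.046, -0.002], [0.046, 0.999, 0.003], [0.002, 0.003, -1.0]]
ft_force: [0.4, 0.6, 0.4]
grip_width: 0.0001
```

Run:
```python
from h import *
plan([.543,.021,.081],177.2)
p,d=imaging.get_image("scene"); cv2.imwrite("pics/aj.png",p[120:300,250:470].repeat(3,0).repeat(3,1))
```

```text
at [0.5433 0.0212 0.0851] yaw 177.35 w 0.0001 F [0.4 0.6 0.4] t 35.7
->  [0.0009, -0.0006, 0.0136, 0.0035, -0.0024, 0.0034] rows>= 0.1
```

View pics/aj.png

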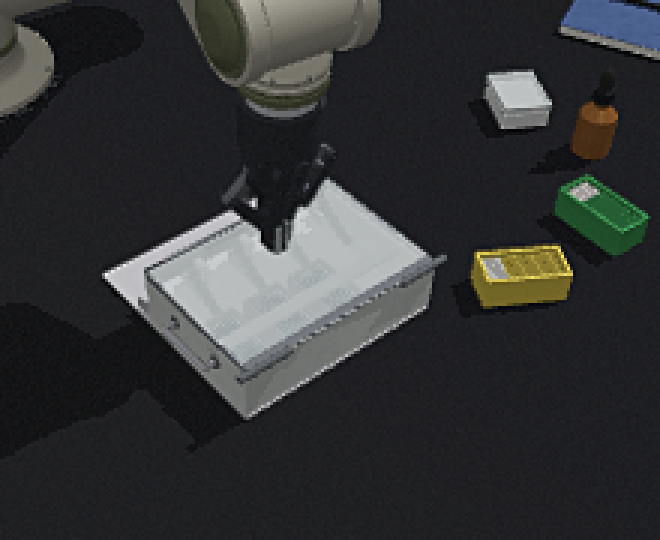

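Call:
step_arm --steps '[0,0,0,0.006,0,0,0,0,0,0,0.012,0,0,0,0,0,0,0.017,0,0,0,0,0,0,0.017,0,0,0]'

```text
time_s: 36.15
position: [0.544, 0.0211, 0.0811]
tool_rot: [[-0.999, 0.046, 0.0], [0.046, 0.999, 0.002], [-0.0, 0.002, -1.0]]
ft_force: [-0.9, 0.4, 0.6]
grip_width: 0.0002
```

Call:
step_arm --steps '[0,0,0,0.005,0,0,0,0,0,0,0.01,0,0,0,0,0,0,0.012,0,0,0]'

```text
time_s: 36.45
position: [0.5441, 0.0211, 0.0806]
tool_rot: [[-0.999, 0.046, 0.003], [0.046, 0.999, 0.002], [-0.003, 0.002, -1.0]]
ft_force: [-12.4, 0.5, 39.6]
grip_width: 0.0002
```

Call:
step_arm --steps '[0,0,0,-0.03,0,0,0,0,0,0,-0.1,0,0,0,0,0,0,-0.25,0,0,0,0,0.1,0,-0.4,0,0,0,0,0.25,0,-0.5,0,0,0,0,0.4,0,-0.5,0,0,0,0,0.5,0.1,-0.5,0,0,0,0,0.5,0.2,-0.5,0,0,0,0,0.5,0.2,-0.5,0,0,0]'

```text
time_s: 37.35
position: [0.3958, 0.0897, 0.2279]
tool_rot: [[-0.999, 0.043, 0.001], [0.043, 0.999, 0.003], [-0.0, 0.003, -1.0]]
ft_force: [0.3, -0.9, 0.0]
grip_width: 0.0004
```

Run:
```python
from h import *
print(env.observe()["time_s"],env.observe()["ft_force"])
p,d=imaging.get_image("top"); cv2.imwrite("pics/ak.png",np.vstack([cv2.resize(p[90:240,240:400],None,fx=3.4,fy=3.4,interpolation=cv2.INTER_CUBIC)]))
P,u,v=deproj("top",d); o=P[:,:2]-[.4965,.0231]
X=o@[.9988,-.0489];Y=o@[.0489,.9988]
k=(abs(Y)<.1)&(X>.005)&(X<.145)&(P[:,2]>.04)&(P[:,2]<.12)
f=np.polyfit(X[k],P[k,2],1); print("cover plane tilt",-f[0],"z at edge",np.polyval(f,0),k.sum())
for a in (0,.03,.06,.09,.12): kk=k&(X>a)&(X<a+.03); print(a,np.median(P[kk,2]) if kk.any() else None,kk.sum())
for t in ["rack0","beaker","coverslip_box","dropper_bottle"]:
  for r in imaging.regions_of("top",t):
    PP,_,_=deproj("top",d,r["mask"]); rc,n=rect(PP,.022,.05); print(t,round(r["score"],2),r["pixel"],np.round(rc[0],1),np.round(rc[1],1))
p,d=imaging.get_image("scene"); cv2.imwrite("pics/al.png",p[120:320,230:470].repeat(3,0).repeat(3,1))
p,d=imaging.get_image("wrist"); cv2.imwrite("pics/am.png",p)
```

```text
37.35 [ 0.28104991 -0.87350815  0.04822185]
cover plane tilt -0.001757354059732324 z at edge 0.06351425721165235 3868
0 0.0636798826536994 704
0.03 0.06346271993052732 831
0.06 0.06371995820561271 831
0.09 0.06372148901943997 817
0.12 0.06373749258435035 685
rack0 0.97 [248.4, 121.3] [691.7 214.3] [86.1 43.1]
rack0 0.84 [201.2, 125.1] [687.3 350.6] [44.2 83.9]
rack0 0.56 [422.2, 276.3] [ 270.7 -264.9] [84.  43.5]
beaker 0.89 [501.2, 160.4] [ 574.1 -477.9] [49.5 53.7]
coverslip_box 0.64 [158.5, 190.3] [499.2 450.4] [57.4 72. ]
dropper_bottle 0.54 [156.3, 155.9] [598.8 449.5] [29.7 39.7]
dropper_bottle 0.49 [318.8, 172.1] [543.5  18.8] [258.5 122.9]
```

View pics/ak.png

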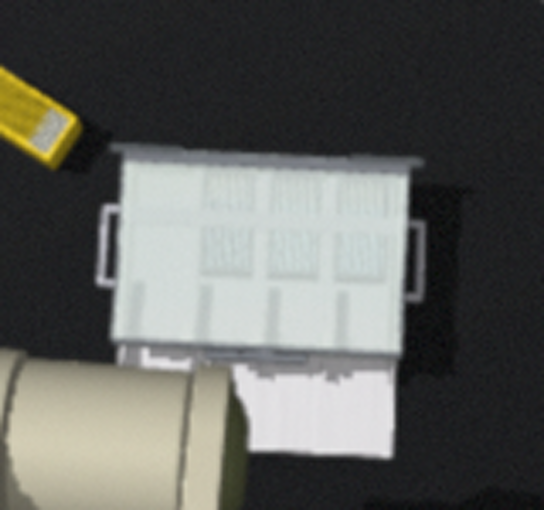

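View pics/al.png

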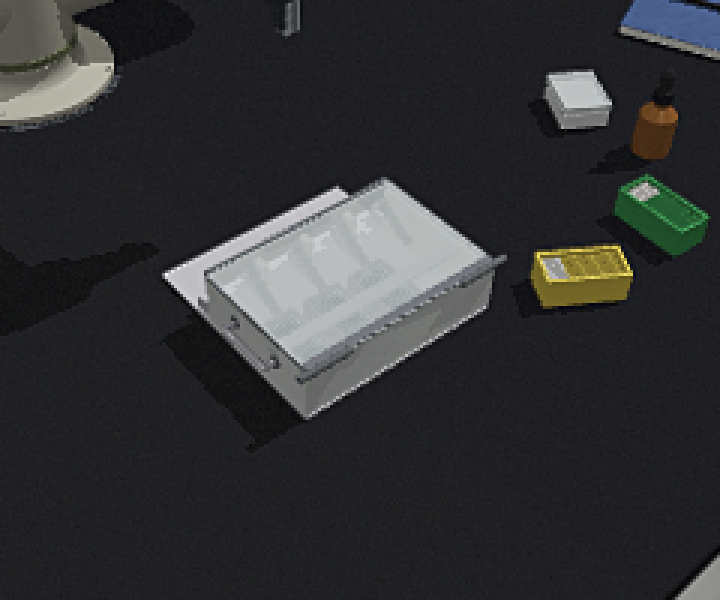

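View pics/am.png

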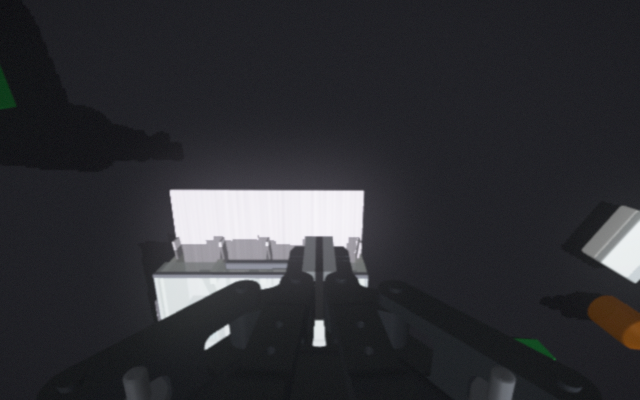

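The cover is level: its outer face measures 63.7 mm high against the expected 64 mm. All three racks show beneath it, the bystanders stand where they were, and the arm touches nothing.

```bash
python3 -c "
from rig import close_job
print(close_job())"
```

```text
the job is handed in; nothing more can be done
None
```

I loaded the three grey racks on the bench into lanes 1, 2 and 3, swung the clear cover shut and handed the job in. It took about 37 s of the 210 s. No fourth rack was visible, and I left the green and yellow look-alikes alone.

**Racks:** Before the cover was shut, the top camera put them 102.1–102.6 mm past the lane mouths (home is 102 mm) and within 1 mm of the lane lines. The wrist pictures showed each catch dropped behind its rack.

**Cover:** It measured level, with a tilt below 0.002 rad and its outer face at 63.7 mm (64 mm expected).

**Left alone:** The dropper bottle, beaker and cover-slip box measured within about 2 mm of where they started.

**Force:** The last press on the cover reached 39.6 N along z, about 41.5 N in total, before I backed off. That press came from the fingertips. The 40 N limit is stated for the arm or the gripper's body, so I believe it does not apply, but it was closer than I intended.

**Not re-checked:** I did not measure the catches again after shutting the cover.

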